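# Sort the bar things into their trays

## Task

Tidy the pantry worktop: put both corks in the relish dish, stand the two egg cups upright in the two-bay wooden tray, one in each bay, and lay the dessert spoon flat and lengthwise in the long undivided wooden tray. Leave the polish tin and the bottle stopper where they are.

Things in the scene. Friction and masses are not known exactly. Their poses are not given: they have to be found in the camera images.
- egg_cup_a: plated egg cup like a small goblet, 46 mm across its rim and 60 mm tall, standing upright on the worktop. Origin at the centre of its foot's underside, z up. The bowl is the upper 30 mm; for contact the cup is a solid without a hollow and with a straight flank. Take it from above across the bowl, about 45 mm up. Foot about 36 mm across. About 0.06 kg. Stands somewhere between the containers. Same kind as egg_cup_b, interchangeable.
- egg_cup_b: the second egg cup, the same in every way as egg_cup_a: 46 mm across, 60 mm tall, origin at the centre of its foot's underside.
- cork_a: wine cork, a plain cylinder 23 mm across and 44 mm long, standing on end on the worktop. Origin at the centre of its lower end face, z along the cork. Same kind as cork_b, interchangeable.
- cork_b: the second cork, the same in every way as cork_a.
- dessert_spoon: plated dessert spoon lying on the worktop, 136 mm long (its y axis), 28 mm wide at the bowl (x), 10 mm high. Origin at the middle of its length on its underside. Take it from above at the middle, across its x axis; for contact it is a bar 16 mm wide and 10 mm high along its whole length. It lies outside the row of containers, at the far left or far right, roughly pointing away from the robot.
- relish_dish: the corks' place: glazed white oval relish dish with a scalloped rim, fixed, 173 mm long (its y axis), 108 mm wide (x), rim 36 to 49 mm high. Origin at the centre of its underside. Its floor is 5 to 20 mm above the origin, rising to the rim; two corks fit side by side at about 30 mm either side of the centre along y and may stand or lie in it as they fall.
- cup_tray: the egg cups' place: low rectangular light-wood tray with a grey felt floor and a divider across its middle making two bays; fixed, 168 mm long (its y axis), 84 mm wide (x), 20 mm high. Origin at the centre of its underside. Walls 5 mm, divider 6 mm thick at y = 0 and as high as the walls; felt floor 7 mm above the origin. Each bay is 74 mm (x) by 76 mm (y), the bay centres at y = +41 mm and y = -41 mm, x = 0.
- spoon_tray: the spoon's place: low rectangular light-wood tray with a grey felt floor and no divider; fixed, 180 mm long (its y axis), 90 mm wide (x), 15 mm high. Origin at the centre of its underside. Walls 5 mm; felt floor 7 mm above the origin; inside 170 by 80 mm.
- polish_tin: round patterned tin, 67 mm across and 44 mm high, loose, not to be moved. Origin at the centre of its underside. At the far left or far right, on the other side from the spoon. (The room: wall cabinets hang over the back of the worktop, beyond about x = 0.58 m and less than 0.6 m up; keep wrist and elbow clear, carry low and swing round close to the robot.)
- bottle_stopper: small metal bottle stopper with a ball grip, 25 mm across and 49 mm high, loose, standing left or right, just behind one of the containers, not to be moved. Origin at the centre of its underside.
There are look-alikes about, which are no part of the job. Leave any blue look-alike of the egg_cup_a alone.

How it is judged:
At the end, for the whole second after the job is handed in: Each egg cup upright (0.12 rad) on the felt in its own bay, within 22 mm of the bay centre; both corks inside the relish dish (lower ends within 47 mm across, 80 mm along, 66 mm up); the spoon flat in the undivided tray, centre within 34 by 24 mm, 0.4 rad of its length; all released, at rest ((((x of egg_cup_a in the frame of cup_tray between -0.022 and 0.022 m and y of egg_cup_a in the frame of cup_tray between 0.018 and 0.066 m and z of egg_cup_a in the frame of cup_tray between 0.003 and 0.011 m and angle between egg_cup_a's own z axis and vertical below 0.12 rad) and (x of egg_cup_b in the frame of cup_tray between -0.022 and 0.022 m and y of egg_cup_b in the frame of cup_tray between -0.066 and -0.018 m and z of egg_cup_b in the frame of cup_tray between 0.003 and 0.011 m and angle between egg_cup_b's own z axis and vertical below 0.12 rad)) or ((x of egg_cup_a in the frame of cup_tray between -0.022 and 0.022 m and y of egg_cup_a in the frame of cup_tray between -0.066 and -0.018 m and z of egg_cup_a in the frame of cup_tray between 0.003 and 0.011 m and angle between egg_cup_a's own z axis and vertical below 0.12 rad) and (x of egg_cup_b in the frame of cup_tray between -0.022 and 0.022 m and y of egg_cup_b in the frame of cup_tray between 0.018 and 0.066 m and z of egg_cup_b in the frame of cup_tray between 0.003 and 0.011 m and angle between egg_cup_b's own z axis and vertical below 0.12 rad))) and x of cork_a in the frame of relish_dish between -0.047 and 0.047 m and y of cork_a in the frame of relish_dish between -0.08 and 0.08 m and z of cork_a in the frame of relish_dish between 0 and 0.066 m and x of cork_b in the frame of relish_dish between -0.047 and 0.047 m and y of cork_b in the frame of relish_dish between -0.08 and 0.08 m and z of cork_b in the frame of relish_dish between 0 and 0.066 m and x of dessert_spoon in the frame of spoon_tray between -0.034 and 0.034 m and y of dessert_spoon in the frame of spoon_tray between -0.024 and 0.024 m and z of dessert_spoon in the frame of spoon_tray between 0.003 and 0.011 m and angle between the y axis of dessert_spoon and the y axis of spoon_tray, either way round below 0.4 rad and angle between the z axis of dessert_spoon and the z axis of spoon_tray, either way round below 0.06 rad and linear speed of each of egg_cup_a, egg_cup_b, cork_a, cork_b, dessert_spoon below 0.02 m/s); the robot touches nothing.
It fails at once if the polish tin is moved more than 20 mm or knocked over (distance of polish_tin from where it was at the start of the episode above 0.02 m or angle between polish_tin's own z axis and vertical above 0.5 rad).
It fails at once if the bottle stopper is moved more than 20 mm or knocked over (distance of bottle_stopper from where it was at the start of the episode above 0.02 m or angle between bottle_stopper's own z axis and vertical above 0.5 rad).
It also fails if it takes over 128 s, if anything falls off the work surface, if the arm or the gripper's body presses on something with over 40 N, if the wrist force passes 120 N, or if a joint passes its speed limit or range.

## Robot

A 6-joint arm with a two-finger parallel gripper is mounted at the origin on a cart in front of the work surface, level with it; the furniture and walls round the work are solid. World frame = base frame: x ahead of the robot, y to its left, z up, the work surface at z = 0. Lengths are in m, angles in rad, forces in N, time in s.
With the tool pointing down it reaches from about 0.35 to 0.975 m from the base axis. Payload 4.9 kg.
Tool frame: the origin (TCP) lies at the very end of the fingers, on their centre line; the grasp point (between the pads) lies 19 mm behind it; x points along the fingers, y is the direction in which the jaws open and shut, and the axes are right-handed (so a half turn about x gives the same grasp; the last joint's range is limited). The gripper opens to 85 mm and grips with 20 to 120 N. Pads are 22 mm wide; open, the fingers measure 114 mm over their backs; the gripper's body (76 mm by 85 mm) begins 54 mm behind the grasp point. The pads swing forward as they close: fully open they stand 13 mm farther back than shut.
Start: joints at [-1.3, 0.053, 1.613, -0, 1.476, -0.119], TCP at [0.237, -0.578, 0.207] pointing down, gripper open.
Joint ranges: [-3.01, 3.01], [-1.01, 2.22], [0.06, 2.58], [-1.02, 4.17], [0.09, 2.62], [-3.14, 3.14]. Speed limits (rad/s): [2.57, 2.57, 3.14, 3.14, 3.14, 3.14].

## Interface

Orientations are given as a rotation vector (axis times angle).
In Python, from station import ctrl gives the robot as it stands. The module is installed in compiled form; this text tells all that it offers.
- The arm moves only by the shell command python3 -m handwheel 'ROWS' [FORCE]. ROWS is JSON, one flat list of numbers, 7 for each row, row after row: the opening, from 0 (shut) to 1 (fully open), then the shift along the tool's x, y, z in m, then the turn, a rotation vector about the tool's x, y, z in degrees. A call has 1 to 12 rows; each row is the pose to reach, as a shift and turn from the pose commanded when the call began, along the tool's axes at that moment; what a row does not reach only later rows make up. A row lasts 1/12 s, in which the tool goes at most 41.7 mm and 7.16 degrees, less where a joint would pass 70% of its speed; a pose out of reach is approached as far as the arm can. A call with a gripper value outside its range is refused whole. The fingers move at their own pace and stop on an object; FORCE is the grip in N (left out, the last holds). Time passes only in rows, so rows that repeat a pose let the fingers close. It gives the time, the measured TCP pose, the force and the opening at its end, in the units of the state.
- ctrl.get_obs(): the state, without advancing time (a new reading comes with each control period).
- ctrl.get_image(name): name is "scene" or "top"; returns (picture, depth): 420x560x3 uint8, blue, green, red; 420x560 float32, m along the optical axis (not along the pixel's ray), 0 where there is no reading.
- ctrl.camera_params(name): a dict with "fov_y" (degrees; the focal length in pixels is half the picture's height over the tangent of half this angle, whatever the lens; pixels are square), "cx", "cy" (the principal point, pixels), "R" (3x3) and "t" (3): a world point X has camera coordinates R X + t. Camera axes: x right, y down, z forward; pixel columns grow to the right and rows downward; lengths in m; the calibration is good to about 2 mm. A picture is of the moment at which its call begins. camera_params takes no time and is no camera call.
- ctrl.finish_job(): hands the job in, once; it reports no verdict.
The state is a dict: "t": time; "q": joint angles; "dq": joint speeds; "effort": joint torques, N m; "tool_pos": TCP position; "tool_rot": TCP orientation; "contact_force": force on the tool from outside, world axes, zero at the start; "wrist_torque": the same for the moment, N m; "opening": finger opening in m.
Only numpy, scipy, OpenCV 4.12 (cv2) and the standard library are available. Lean on these libraries where they do the work, as an engineer would, in place of code of your own. Each camera call takes 0.05 s, during which the arm holds its last target.

## Working session

There is one attempt and no reset: what is moved stays moved. The work goes in short steps, Python scripts to look and compute and a shell command to move; the robot and the scene stay as the last step left them, time stands still between calls to the robot, and variables do not carry over. Pictures are saved under pics/ and viewed, and the job is handed in when it is done.

```bash
ls; mkdir -p pics; python3 - <<'E'
from station import ctrl
import cv2,numpy as np
print(ctrl.get_obs())
for n in("scene","top"):
    p,d=ctrl.get_image(n); print(ctrl.camera_params(n))
    cv2.imwrite(f"pics/{n}0.png",p); np.save(f"{n}0.npy",d)
E
```

```text
pics
{'t': 0.0, 'q': array([-1.30000196e+00,  5.33893553e-02,  1.61432262e+00,  1.20575486e-05,
        1.47599467e+00, -1.19002972e-01]), 'dq': array([-3.71098256e-04,  6.17312596e-04, -1.73360798e-04,  9.56628967e-05,
       -8.55298600e-04,  2.13930884e-04]), 'effort': array([-2.14123042e-04, -3.93693602e+01, -3.70172632e+01, -2.65022763e-04,
        6.94878850e-03,  1.24062151e-05]), 'tool_pos': array([ 0.23731831, -0.57745139,  0.20592584]), 'tool_rot': array([ 2.0083925 ,  0.39865322, -2.00869616]), 'contact_force': array([-0.539093  ,  0.21286519, -0.23031795]), 'wrist_torque': array([-0.03342233,  0.03587182, -0.01832289]), 'opening': 0.08564383554634193}
{'fov_y': 44.31011161566522, 'cx': 276.9374771958218, 'cy': 205.57209509878, 'R': array([[-0.67345033, -0.73919789, -0.00715101],
       [-0.29669499,  0.27914055, -0.91326482],
       [ 0.67707956, -0.61291683, -0.40730361]]), 't': array([0.32538924, 0.16147879, 1.21182711])}
{'fov_y': 54.368475371015066, 'cx': 281.4661095834127, 'cy': 207.51864459505265, 'R': array([[ 0.02274179, -0.99972432, -0.00583867],
       [-0.98867619, -0.0216232 , -0.14849856],
       [ 0.14833138,  0.00914968, -0.98889539]]), 't': array([0.02096692, 0.48709291, 1.18877809])}
```

View pics/scene0.png

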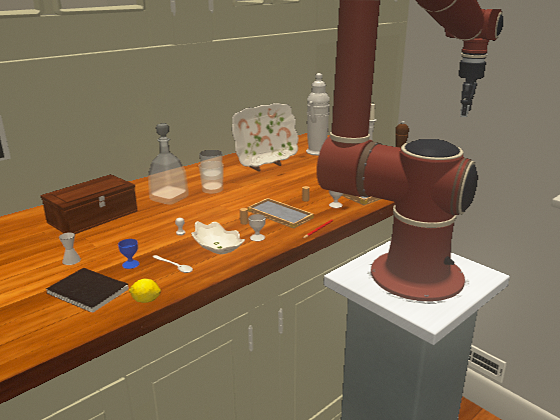

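View pics/top0.png

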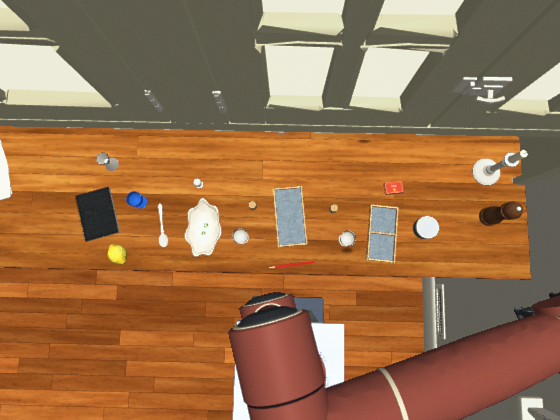

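Top view candidates: the egg cups are at (240,236) and (347,239). The blue cup at (136,199) and the grey jigger at (107,161) are look-alikes. The corks are at (252,205) and (334,208), and the stopper at (198,183) is not one. The spoon is at (163,225), with the red pencil at (292,265) as its look-alike. The tin is at (427,227). The divided tray is at (382,233) and the undivided one at (290,216). I'll check these in a close crop.

```bash
cat > h.py <<'E'
import numpy as np,cv2
from station import ctrl
def f(c): return 210/np.tan(np.radians(c['fov_y'])/2)
def back(c,u,v,z):
    R,t=np.array(c['R']),np.array(c['t']); ray=R.T@np.array([(u-c['cx'])/f(c),(v-c['cy'])/f(c),1]); o=-R.T@t
    return o+ray*(z-o[2])/ray[2]
def cloud(c,d):
    v,u=np.mgrid[:420,:560]; P=np.stack([(u-c['cx'])/f(c)*d,(v-c['cy'])/f(c)*d,d],-1)
    W=(P-np.array(c['t']))@np.array(c['R']); W[d==0]=np.nan; return W
E
python3 - <<'E'
from h import *
im=cv2.imread('pics/top0.png')
a=cv2.resize(im[170:280,90:270],None,fx=4.4,fy=4.4,interpolation=cv2.INTER_CUBIC); b=cv2.resize(im[170:280,240:450],None,fx=3.8,fy=3.8,interpolation=cv2.INTER_CUBIC)
cv2.imwrite('pics/ca.png',a);cv2.imwrite('pics/cb.png',b)
c=ctrl.camera_params('top');d=np.load('top0.npy');W=cloud(c,d)
for n,u,v in [('spoon',163,225),('dish',203,228),('corkL',252,205),('cupL',240,236),('sptray',290,216),('corkR',334,208),('cupR',347,239),('cuptray',382,227),('tin',427,227),('stop',198,183),('tab',270,240)]:
    print(n,W[v,u].round(4))
E
```

```text
spoon [ 0.4299  0.3954 -0.0022]
dish [0.4223 0.2694 0.0097]
corkL [0.491  0.1197 0.0444]
cupL [0.3989 0.1536 0.03  ]
sptray [0.465  0.0054 0.0088]
corkR [ 0.4873 -0.1245  0.0441]
cupR [ 0.397  -0.1651  0.0308]
cuptray [ 0.4379 -0.2755  0.0052]
tin [ 0.4361 -0.3971  0.0492]
stop [0.5542 0.2842 0.0453]
tab [0.3909 0.0648 0.0022]
```

View pics/ca.png

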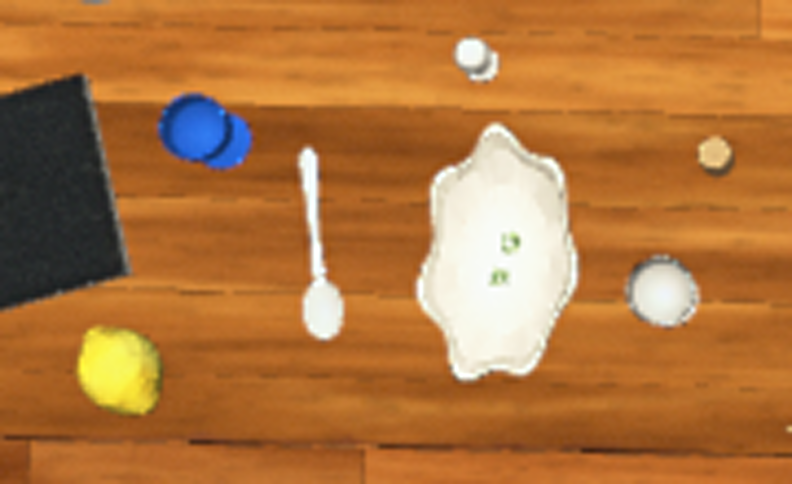

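View pics/cb.png

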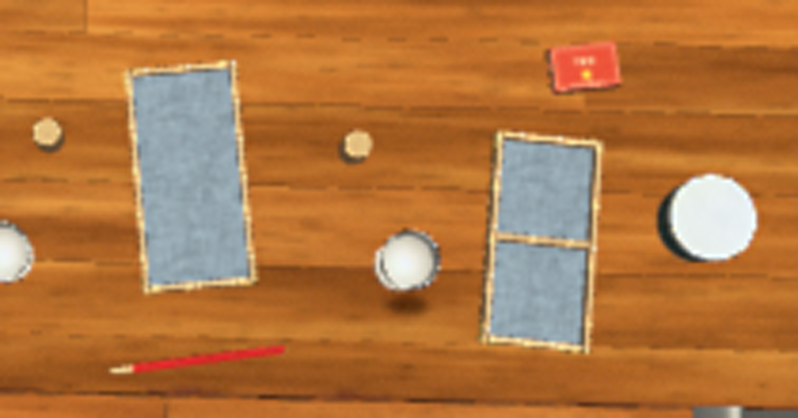

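Crops confirm the choices. Next I'll measure each one precisely.

```bash
cat > meas.py <<'E'
from h import *
c=ctrl.camera_params('top');im=cv2.imread('pics/top0.png');d=np.load('top0.npy');W=cloud(c,d)
hsv=cv2.cvtColor(im,cv2.COLOR_BGR2HSV)
def mask(m,u,v,r):
    o=np.zeros(m.shape,np.uint8);o[v-r:v+r,u-r:u+r]=m[v-r:v+r,u-r:u+r];
    n,l,s,ce=cv2.connectedComponentsWithStats(o); i=1+np.argmax(s[1:,4]); return (l==i).astype(np.uint8)
H=W[...,2]
for n,u,v,r,z,zt in [('corkL',252,205,9,.03,.044),('corkR',334,208,9,.03,.044),('cupL',240,236,14,.02,.06),('cupR',347,239,14,.02,.06),('tin',427,227,18,.03,.044),('stop',198,183,9,.02,.049)]:
    m=mask((H>z).astype(np.uint8),u,v,r);cn=max(cv2.findContours(m,0,1)[0],key=len)
    (x,y),rr=cv2.minEnclosingCircle(cn);M=cv2.moments(m,True);cx,cy=M['m10']/M['m00'],M['m01']/M['m00']
    print(n,'px',round(cx,1),round(cy,1),'r',round(rr,1),'circ',back(c,x,y,zt)[:2].round(4),'centroid',back(c,cx,cy,zt)[:2].round(4), H[m>0].max().round(3))
sat=hsv[...,1]
def rect(m,z,n):
    cn=max(cv2.findContours(m,0,1)[0],key=cv2.contourArea)
    pts=np.array([back(c,*p[0].astype(float),z)[:2] for p in cn],np.float32)
    (cx,cy),(w,h),a=cv2.minAreaRect(pts);b=cv2.boxPoints(((cx,cy),(w,h),a))
    e=[b[1]-b[0],b[2]-b[1]];L=max(e,key=np.linalg.norm);ang=np.degrees(np.arctan2(L[1],L[0]))
    print(n,'c',np.round((cx,cy),4),'size',np.round((w,h),4),'long axis ang from +x',round((ang+90)%180-90,1),'mean',pts.mean(0).round(4))
felt=((hsv[...,0]>90)&(hsv[...,0]<125)&(sat>40)).astype(np.uint8)
rect(mask(felt,290,216,35),.007,'spoontray felt')
rect(mask(felt,382,219,13),.007,'bay far');rect(mask(felt,382,247,13),.007,'bay near')
white=((sat<70)&(hsv[...,2]>130)).astype(np.uint8)
rect(mask(white,203,228,34),.04,'dish')
m=mask(white,163,225,24);rect(m,.008,'spoon')
ys,xs=np.nonzero(m);P=np.array([back(c,x,y,.006)[:2] for x,y in zip(xs,ys)])
for q in (0,20,50,80,99.9):
    t=np.percentile(P[:,0],q);s=abs(P[:,0]-t)<.006;print('sp',q,P[s].mean(0).round(4),np.ptp(P[s,1]).round(4))
E
python3 meas.py
```

```text
corkL px 252.0 204.6 r 3.8 circ [0.4926 0.1183] centroid [0.4923 0.1197] 0.048
corkR px 333.6 207.7 r 3.8 circ [ 0.4888 -0.123 ] centroid [ 0.4883 -0.1232] 0.048
cupL px 239.7 235.6 r 7.8 circ [0.3977 0.1514] centroid [0.3976 0.1513] 0.064
cupR px 347.5 237.9 r 7.8 circ [ 0.3979 -0.1621] centroid [ 0.3979 -0.1622] 0.064
tin px 426.8 226.9 r 11.7 circ [ 0.4366 -0.398 ] centroid [ 0.437  -0.3984] 0.05
stop px 196.9 182.2 r 4.1 circ [0.5564 0.2866] centroid [0.5556 0.2867] 0.051
spoontray felt c [0.479  0.0393] size [0.0526 0.0122] long axis ang from +x 7.7 mean [0.4784 0.0428]
bay far c [ 0.4305 -0.2977] size [0.0091 0.0214] long axis ang from +x -88.7 mean [ 0.4281 -0.2975]
bay near c [ 0.347  -0.2754] size [0.0507 0.0063] long axis ang from +x 84.2 mean [ 0.3463 -0.2766]
dish c [0.4249 0.2649] size [0.1698 0.1038] long axis ang from +x 2.6 mean [0.4195 0.265 ]
spoon c [0.4296 0.3939] size [0.13   0.0246] long axis ang from +x 5.5 mean [0.4283 0.3971]
sp 0 [0.3679 0.3895] 0.0184
sp 20 [0.3794 0.3893] 0.0252
sp 50 [0.3978 0.3912] 0.0187
sp 80 [0.4663 0.4043] 0.0066
sp 99.9 [0.492  0.4073] 0.0093
```

```bash
python3 - <<'E'
from h import *
c=ctrl.camera_params('top')
def g(n,pts,s,ox,z):
    P=np.array([back(c,ox+(x+.5)/s-.5,170+(y+.5)/s-.5,z)[:2] for x,y in pts]);print(n,P.round(4).tolist(),'mean',P.mean(0).round(4))
    if len(P)==4:
        L=(P[0]+P[1]-P[2]-P[3])/2;print('  len',np.linalg.norm(L).round(4),'ang',np.degrees(np.arctan2(L[1],L[0])).round(1),'w',np.linalg.norm(P[0]+P[3]-P[1]-P[2])/2)
g('sptray',[(125,72),(236,61),(256,283),(146,292)],3.8,240,.015)
g('cuptray',[(498,131),(603,142),(590,353),(484,341)],3.8,240,.02)
g('spoon',[(307,148),(324,339)],4.4,90,.006)
g('dish ends',[(496,125),(494,378)],4.4,90,.042)
g('dish sides',[(418,288),(577,268)],4.4,90,.036)
o=ctrl.get_obs();from scipy.spatial.transform import Rotation as R
print(R.from_rotvec(o['tool_rot']).as_matrix().round(3))
E
```

```text
sptray [[0.5479, 0.0608], [0.5589, -0.0287], [0.3801, -0.0473], [0.3711, 0.0396]] mean [0.4645 0.0061]
  len 0.1789 ang 6.4 w 0.08877212498292307
cuptray [[0.5054, -0.2387], [0.4983, -0.3223], [0.3311, -0.3088], [0.3385, -0.2261]] mean [ 0.4183 -0.274 ]
  len 0.1676 ang -4.4 w 0.08346123627046621
spoon [[0.4961, 0.4086], [0.3632, 0.3879]] mean [0.4297 0.3982]
dish ends [[0.5093, 0.2695], [0.3382, 0.262]] mean [0.4237 0.2657]
dish sides [[0.3975, 0.3177], [0.4134, 0.2108]] mean [0.4055 0.2643]
[[-0.     0.38  -0.925]
 [ 0.002 -0.925 -0.38 ]
 [-1.    -0.002 -0.   ]]
```

Choices settled: the two cups, two corks and spoon are as listed, and the blue cup at (136,199) stays put. I'll use a helper to convert world targets into tool-frame rows.

```bash
cat > go.py <<'E'
import sys,numpy as np
from h import *
from scipy.spatial.transform import Rotation as R
o=ctrl.get_obs();T=R.from_rotvec(o['tool_rot'])
x,y,z,yaw=map(float,sys.argv[1:5]);a=np.radians(yaw)
Y=np.array([np.cos(a),np.sin(a),0]);X=np.array([0,0,-1.]);G=R.from_matrix(np.stack([X,Y,np.cross(X,Y)],1))
print('t',round(o['t'],2),'pos',o['tool_pos'].round(4),'open',round(o['opening'],4),'F',o['contact_force'].round(1))
s=T.inv().apply(np.array([x,y,z])-o['tool_pos']);print('shift',s.round(4),'turn',np.degrees((T.inv()*G).as_rotvec()).round(1),'dist',np.linalg.norm(s).round(3))
E
python3 go.py .398 -.162 .13 -90
```

```text
t 0.1 pos [ 0.2373 -0.5775  0.2061] open 0.0856 F [ 0.  -0.1 -0.6]
shift [ 0.0767 -0.3232 -0.3065] turn [22.3  0.   0.1] dist 0.452
```

```bash
python3 -m handwheel '[0.8,0.077,-0.323,-0.306,22.3,0,0, 0.8,0.077,-0.323,-0.306,22.3,0,0, 0.8,0.077,-0.323,-0.306,22.3,0,0, 0.8,0.077,-0.323,-0.306,22.3,0,0, 0.8,0.077,-0.323,-0.306,22.3,0,0, 0.8,0.077,-0.323,-0.306,22.3,0,0, 0.8,0.077,-0.323,-0.306,22.3,0,0, 0.8,0.077,-0.323,-0.306,22.3,0,0, 0.8,0.077,-0.323,-0.306,22.3,0,0, 0.8,0.077,-0.323,-0.306,22.3,0,0, 0.8,0.077,-0.323,-0.306,22.3,0,0, 0.8,0.077,-0.323,-0.306,22.3,0,0]' 40; python3 go.py .398 -.162 .026 -90
```

```text
t: 1.1
tool_pos: [0.3979, -0.1575, 0.1281]
tool_rot: [2.218, 0.013, -2.222]
contact_force: [0.5, -1.4, -0.6]
opening: 0.0685
t 1.1 pos [ 0.3979 -0.1575  0.1281] open 0.0685 F [ 0.5 -1.4 -0.6]
shift [ 0.1021  0.0049 -0.0003] turn [0.4 0.1 0.2] dist 0.102
```

```bash
python3 -m handwheel '[0.8,0.03,0,0,0,0,0, 0.8,0.06,0,0,0,0,0, 0.8,0.08,0,0,0,0,0, 0.8,0.102,0,0,0,0,0, 0.8,0.102,0,0,0,0,0, 0.8,0.102,0,0,0,0,0]'; python3 go.py .398 -.162 .026 -90; python3 - <<'E'
from h import *
p,d=ctrl.get_image('top');cv2.imwrite('pics/t1.png',cv2.resize(p[150:290,270:470],None,fx=4,fy=4))
p,d=ctrl.get_image('scene');cv2.imwrite('pics/s1.png',cv2.resize(p[130:280,260:460],None,fx=4,fy=4))
E
```

```text
t: 1.6
tool_pos: [0.3965, -0.1626, 0.0271]
tool_rot: [-2.217, -0.002, 2.224]
contact_force: [-0.5, 1.0, 0.8]
opening: 0.0683
t 1.6 pos [ 0.3965 -0.1626  0.0271] open 0.0683 F [-0.5  1.   0.8]
shift [ 0.0011 -0.0006 -0.0015] turn [0.  0.2 0.1] dist 0.002
```

View pics/t1.png

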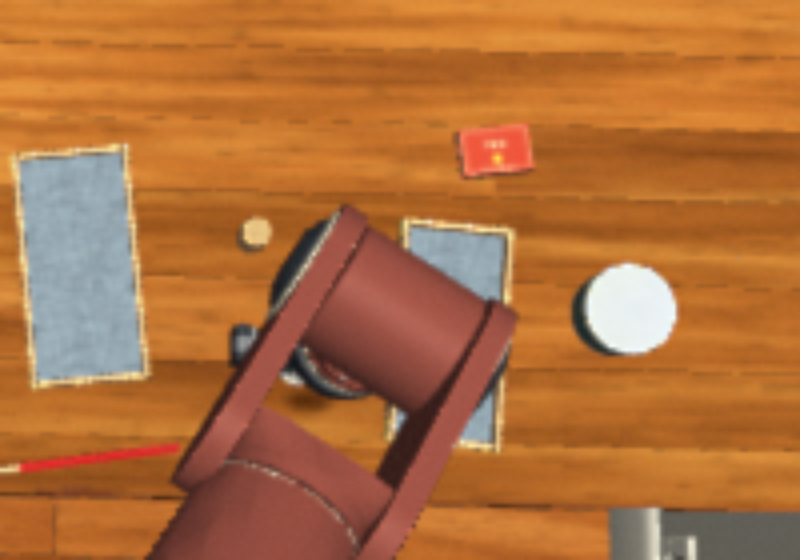

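View pics/s1.png

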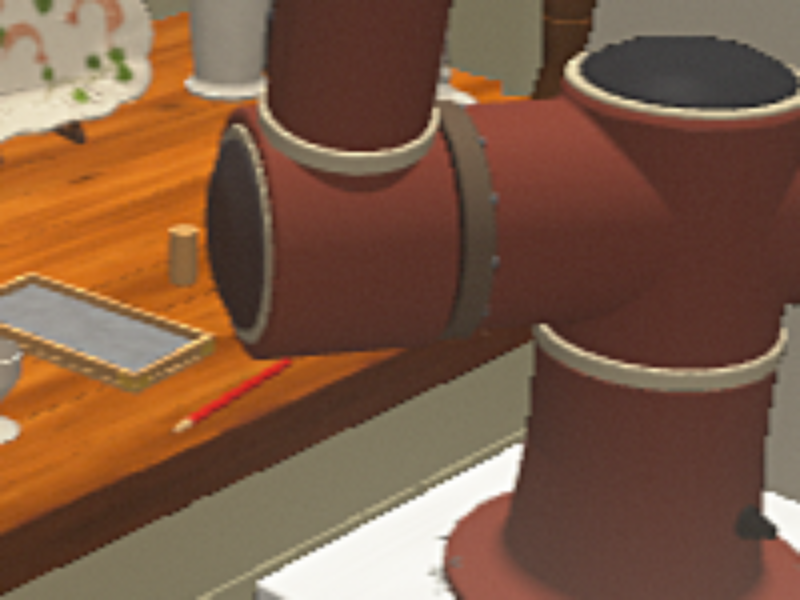

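The wrist hides the cup from the top (finger visible at crop (245,345)), and the scene camera is blocked by the arm. The pose error is under 2 mm, so I'll close.

```bash
python3 -m handwheel '[0.3,0,0,-0.001,0,0,0, 0.3,0,0,-0.001,0,0,0, 0.3,0,0,-0.001,0,0,0, 0.3,0,0,-0.001,0,0,0, 0.3,0,0,-0.001,0,0,0, 0.3,0,0,-0.001,0,0,0]' 40; python3 -m handwheel '[0.3,-0.02,0,0,0,0,0, 0.3,-0.05,0,0,0,0,0, 0.3,-0.08,0,0,0,0,0, 0.3,-0.1,0,0,0,0,0, 0.3,-0.1,0,0,0,0,0]';python3 go.py .459 -.277 .12 -94
```

```text
t: 2.2
tool_pos: [0.4003, -0.1639, 0.0303]
tool_rot: [2.224, -0.001, -2.217]
contact_force: [-0.9, 0.0, 6.2]
opening: 0.0423
t: 2.62
tool_pos: [0.4019, -0.165, 0.1341]
tool_rot: [2.228, -0.006, -2.208]
contact_force: [0.9, -0.3, -0.6]
opening: 0.042
t 2.62 pos [ 0.4019 -0.165   0.1341] open 0.042 F [ 0.9 -0.3 -0.6]
shift [ 0.0153  0.112  -0.0569] turn [ 4.  -0.5 -0.3] dist 0.127
```

```bash
python3 -m handwheel '[0.3,0.0,0.03,-0.015,1,0,0, 0.3,0.01,0.06,-0.03,2,0,0, 0.3,0.01,0.09,-0.045,3,0,0, 0.3,0.01,0.112,-0.057,4,0,0, 0.3,0.01,0.112,-0.057,4,0,0, 0.3,0.01,0.112,-0.057,4,0,0]';python3 go.py .459 -.277 .04 -94
python3 - <<'E'
from h import *
p,d=ctrl.get_image('top');cv2.imwrite('pics/t2.png',cv2.resize(p[150:290,270:470],None,fx=4,fy=4))
p,d=ctrl.get_image('scene');cv2.imwrite('pics/s2.png',p)
E
```

```text
t: 3.12
tool_pos: [0.4554, -0.2753, 0.1167]
tool_rot: [-2.182, 0.075, 2.187]
contact_force: [-0.6, 0.6, -0.4]
opening: 0.0422
t 3.12 pos [ 0.4554 -0.2753  0.1167] open 0.0422 F [-0.6  0.6 -0.4]
shift [ 0.0767  0.0016 -0.0039] turn [-0.   0.1  0.1] dist 0.077
```

View pics/t2.png

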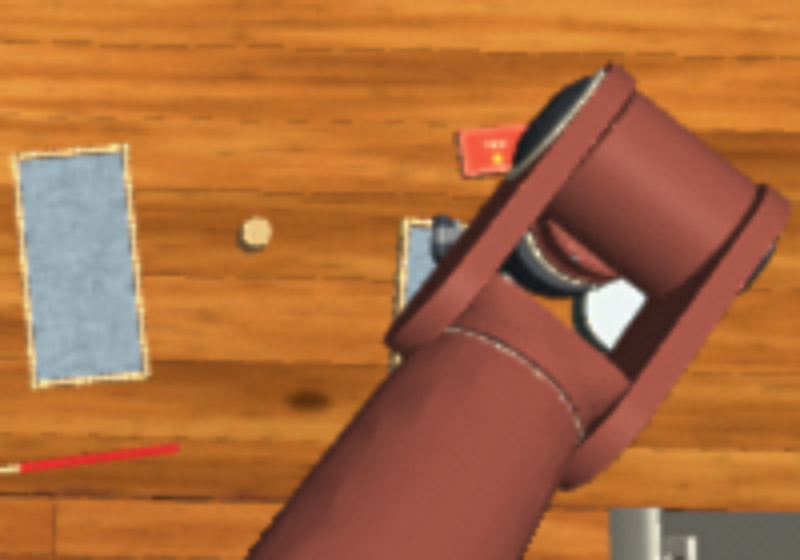

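View pics/s2.png

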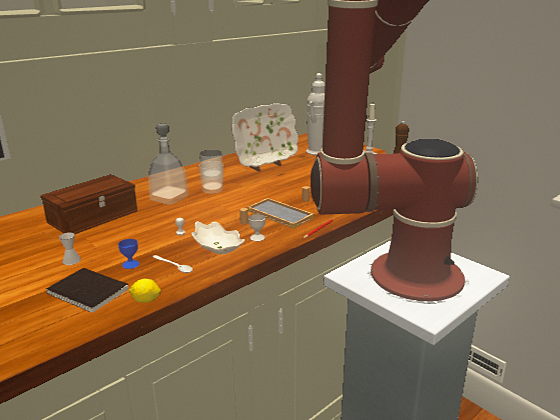

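The right cup is no longer at its old spot (crop (305,400) shows bare wood) and the grip width still reads 42 mm, so it is held. I'll lower it in steps.

```bash
python3 -m handwheel '[0.3,0.03,0.001,-0.004,0,0,0, 0.3,0.05,0.001,-0.004,0,0,0, 0.3,0.07,0.001,-0.004,0,0,0, 0.3,0.076,0.001,-0.004,0,0,0, 0.3,0.076,0.001,-0.004,0,0,0, 0.3,0.076,0.001,-0.004,0,0,0]';python3 go.py .459 -.277 .035 -94; python3 -m handwheel '[0.3,0.002,0,0,0,0,0, 0.3,0.002,0,0,0,0,0, 0.3,0.002,0,0,0,0,0]'
```

```text
t: 3.72
tool_pos: [0.4597, -0.2758, 0.0426]
tool_rot: [-2.187, 0.075, 2.186]
contact_force: [-0.3, 0.6, 0.0]
opening: 0.0417
t 3.72 pos [ 0.4597 -0.2758  0.0426] open 0.0417 F [-0.3  0.6  0. ]
shift [0.0076 0.0013 0.0006] turn [ 0.1 -0.  -0. ] dist 0.008
t: 3.97
tool_pos: [0.4605, -0.2768, 0.0415]
tool_rot: [-2.189, 0.077, 2.185]
contact_force: [0.5, 0.1, -0.3]
opening: 0.0421
```

```bash
python3 -m handwheel '[0.3,0.002,0,0,0,0,0, 0.3,0.002,0,0,0,0,0, 0.3,0.002,0,0,0,0,0]';python3 -m handwheel '[0.3,0.002,0,0,0,0,0, 0.3,0.002,0,0,0,0,0, 0.3,0.002,0,0,0,0,0]'
```

```text
t: 4.22
tool_pos: [0.4598, -0.2763, 0.0383]
tool_rot: [-2.186, 0.076, 2.186]
contact_force: [0.1, -0.5, -1.8]
opening: 0.0418
t: 4.47
tool_pos: [0.4605, -0.2766, 0.0374]
tool_rot: [-2.188, 0.076, 2.185]
contact_force: [-0.6, 2.9, 5.5]
opening: 0.0419
```

Contact is at about 0.0375 m, as predicted. Releasing and raising.

```bash
python3 -m handwheel '[0.8,0,0,0,0,0,0, 0.8,0,0,0,0,0,0, 0.8,0,0,0,0,0,0, 0.8,0,0,0,0,0,0, 0.8,-0.02,0,0,0,0,0, 0.8,-0.04,0,0,0,0,0, 0.8,-0.07,0,0,0,0,0, 0.8,-0.1,0,0,0,0,0, 0.8,-0.1,0,0,0,0,0]';python3 go.py .488 -.123 .12 -90
```

```text
t: 5.22
tool_pos: [0.4631, -0.2789, 0.1434]
tool_rot: [-2.2, 0.084, 2.179]
contact_force: [0.7, -0.8, 1.2]
opening: 0.0683
t 5.22 pos [ 0.4631 -0.2789  0.1434] open 0.0683 F [ 0.7 -0.8  1.2]
shift [ 0.0225 -0.1574 -0.0139] turn [-4.  -0.5 -0.4] dist 0.16
```

```bash
python3 -m handwheel '[0.6,0,-0.04,-0.004,-1,0,0, 0.6,0.01,-0.08,-0.008,-2,0,0, 0.6,0.02,-0.12,-0.012,-3,0,0, 0.6,0.022,-0.157,-0.014,-4,0,0, 0.6,0.022,-0.157,-0.014,-4,0,0, 0.6,0.022,-0.157,-0.014,-4,0,0, 0.6,0.022,-0.157,-0.014,-4,0,0]';python3 go.py .4885 -.123 .014 -90
python3 - <<'E'
from h import *
p,d=ctrl.get_image('top');cv2.imwrite('pics/t3.png',cv2.resize(p[150:290,270:470],None,fx=4,fy=4))
E
```

```text
t: 5.8
tool_pos: [0.4846, -0.1209, 0.1141]
tool_rot: [2.221, 0.0, -2.221]
contact_force: [0.9, -0.4, -0.1]
opening: 0.0516
t 5.8 pos [ 0.4846 -0.1209  0.1141] open 0.0516 F [ 0.9 -0.4 -0.1]
shift [ 0.1001  0.0021 -0.0039] turn [ 0.1  0.  -0. ] dist 0.1
```

View pics/t3.png

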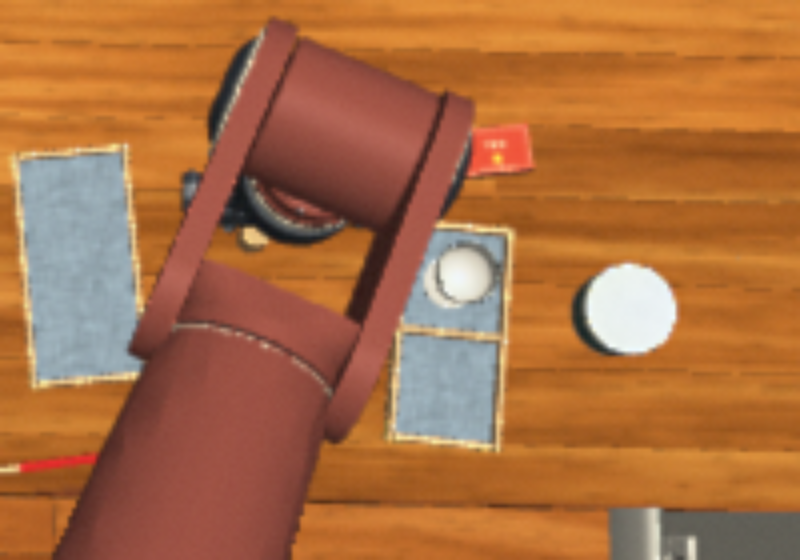

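The first cup stands in the far bay (crop (465,275)). Descending on the right cork.

```bash
python3 -m handwheel '[0.6,0.03,0.001,-0.001,0,0,0, 0.6,0.06,0.001,-0.001,0,0,0, 0.6,0.08,0.001,-0.001,0,0,0, 0.6,0.1,0.001,-0.001,0,0,0, 0.6,0.1,0.001,-0.001,0,0,0, 0.6,0.1,0.001,-0.001,0,0,0]';python3 go.py .4885 -.123 .014 -90
```

```text
t: 6.35
tool_pos: [0.4847, -0.1225, 0.0134]
tool_rot: [-2.218, 0.001, 2.223]
contact_force: [0.8, -0.0, 0.1]
opening: 0.0511
t 6.35 pos [ 0.4847 -0.1225  0.0134] open 0.0511 F [ 0.8 -0.   0.1]
shift [-0.0006  0.0005 -0.0038] turn [-0.1  0.1  0. ] dist 0.004
```

```bash
python3 -m handwheel '[0.6,0,0,-0.003,0,0,0, 0.1,0,0,-0.003,0,0,0, 0.1,0,0,-0.003,0,0,0, 0.1,0,0,-0.003,0,0,0, 0.1,0,0,-0.003,0,0,0, 0.1,0,0,-0.003,0,0,0, 0.1,0,0,-0.003,0,0,0]' 30; python3 -m handwheel '[0.1,-0.03,0,0,0,0,0, 0.1,-0.06,0,0,0,0,0, 0.1,-0.1,0,0,0,0,0, 0.1,-0.12,0,0,0,0,0, 0.1,-0.12,0,0,0,0,0]';python3 go.py .394 .264 .14 -90
```

```text
t: 6.93
tool_pos: [0.4901, -0.1224, 0.016]
tool_rot: [2.224, -0.001, -2.217]
contact_force: [-0.3, -1.8, 6.3]
opening: 0.0204
t: 7.35
tool_pos: [0.4921, -0.1229, 0.1408]
tool_rot: [2.23, -0.004, -2.208]
contact_force: [0.3, 0.4, 0.5]
opening: 0.0204
t 7.35 pos [ 0.4921 -0.1229  0.1408] open 0.0204 F [0.3 0.4 0.5]
shift [-0.0018 -0.3869  0.0978] turn [ 0.1 -0.6 -0.2] dist 0.399
```

```bash
python3 -m handwheel '[0.1,0,-0.035,0.009,0,0,0, 0.1,0,-0.075,0.019,0,0,0, 0.1,0,-0.115,0.029,0,0,0, 0.1,0,-0.155,0.039,0,0,0, 0.1,0,-0.195,0.049,0,0,0, 0.1,0,-0.235,0.059,0,0,0, 0.1,0,-0.275,0.069,0,0,0, 0.1,0,-0.315,0.079,0,0,0, 0.1,0,-0.35,0.09,0,0,0, 0.1,0,-0.387,0.098,0,0,0, 0.1,0,-0.387,0.098,0,0,0, 0.1,0,-0.387,0.098,0,0,0]';python3 go.py .394 .264 .05 -90
python3 - <<'E'
from h import *
p,d=ctrl.get_image('scene');cv2.imwrite('pics/s3.png',cv2.resize(p[150:300,80:360],None,fx=2.8,fy=2.8))
E
```

```text
t: 8.35
tool_pos: [0.3889, 0.2665, 0.133]
tool_rot: [2.216, 0.004, -2.221]
contact_force: [0.0, -0.6, -0.6]
opening: 0.0201
t 8.35 pos [0.3889 0.2665 0.133 ] open 0.0201 F [ 0.  -0.6 -0.6]
shift [ 0.083   0.0024 -0.0053] turn [ 0.3  0.1 -0.1] dist 0.083
```

View pics/s3.png

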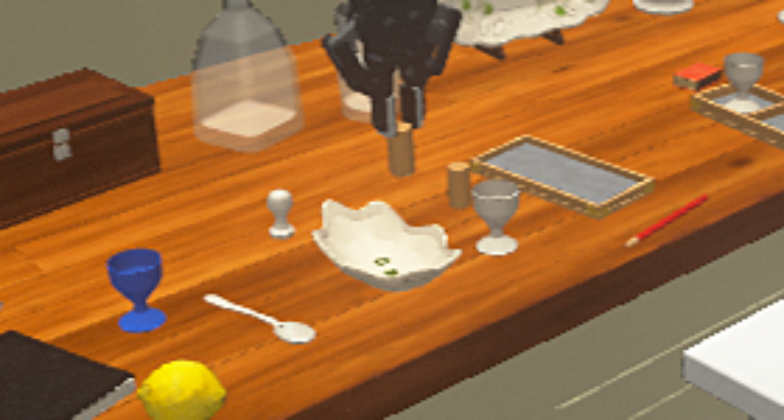

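```bash
python3 - <<'E'
from h import *
p,d=ctrl.get_image('scene');c=ctrl.camera_params('scene');o=ctrl.get_obs();print(o['t'],o['tool_pos'],o['opening'])
for z in (0,-.012,-.02,-.03,-.04,-.05):
    X=np.array(c['R'])@(o['tool_pos']+[0,0,z])+c['t'];u=f(c)*X[0]/X[2]+c['cx'];v=f(c)*X[1]/X[2]+c['cy'];print(z,u.round(1),v.round(1),'crop',(u-190)*10,(v-165)*10, X[2].round(3))
cv2.imwrite('pics/s4.png',cv2.resize(p[165:225,190:260],None,fx=10,fy=10))
E
```

```text
8.45 [0.3898644  0.26472695 0.13323646] 0.020373064279603722
0 222.1 204.8 crop 321.37201509294584 397.6273660366786 1.259
-0.012 222.4 209.2 crop 323.8408579017002 442.36931369354807 1.264
-0.02 222.5 212.2 crop 325.4761744591019 472.00556576850573 1.267
-0.03 222.8 215.9 crop 327.50853354542244 508.83727637303593 1.271
-0.04 223.0 219.5 crop 329.5279134879962 545.433770637318 1.276
-0.05 223.2 223.2 crop 331.5344382230751 581.7972946133176 1.28
```

View pics/s4.png

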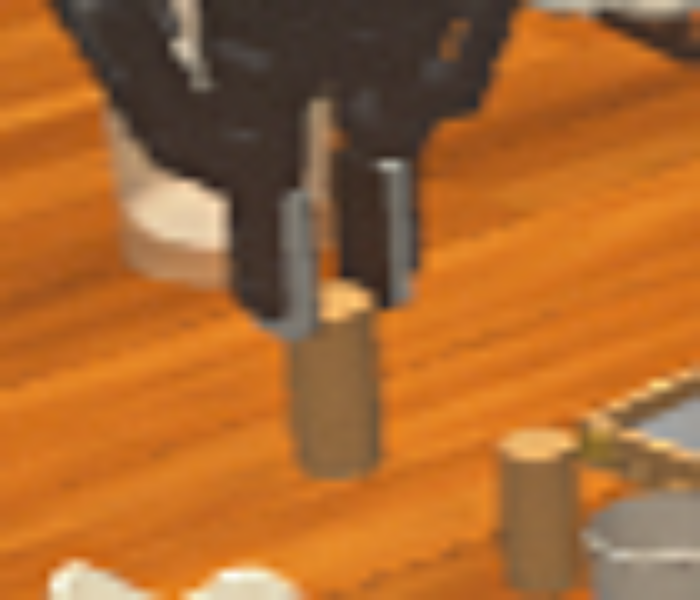

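The held cork's bottom is about 21 mm below the TCP, at crop (340,475). I'll lower it into the dish's near half.

```bash
python3 -m handwheel '[0.1,0.03,0.001,-0.003,0,0,0, 0.1,0.06,0.001,-0.003,0,0,0, 0.1,0.08,0.001,-0.003,0,0,0, 0.1,0.092,0.001,-0.003,0,0,0, 0.1,0.092,0.001,-0.003,0,0,0, 0.1,0.092,0.001,-0.003,0,0,0]';python3 go.py .394 .264 .033 -90
```

```text
t: 8.95
tool_pos: [0.3936, 0.2634, 0.0421]
tool_rot: [-2.22, 0.002, 2.222]
contact_force: [0.5, -0.6, 0.3]
opening: 0.0202
t 8.95 pos [0.3936 0.2634 0.0421] open 0.0202 F [ 0.5 -0.6  0.3]
shift [ 0.0091 -0.0006 -0.0004] turn [-0.1  0.  -0. ] dist 0.009
```

```bash
python3 -m handwheel '[0.1,0.004,0,0,0,0,0, 0.1,0.008,0,0,0,0,0, 0.1,0.008,0,0,0,0,0, 0.1,0.008,0,0,0,0,0]'; python3 -m handwheel '[0.45,0,0,0,0,0,0, 0.45,0,0,0,0,0,0, 0.45,0,0,0,0,0,0, 0.45,-0.02,0,0,0,0,0, 0.45,-0.05,0,0,0,0,0, 0.45,-0.08,0,0,0,0,0, 0.45,-0.1,0,0,0,0,0, 0.45,-0.1,0,0,0,0,0]'; python3 go.py .4925 .119 .12 -90
```

```text
t: 9.28
tool_pos: [0.3938, 0.2645, 0.0348]
tool_rot: [2.222, 0.001, -2.22]
contact_force: [0.5, -0.4, -0.2]
opening: 0.02
t: 9.95
tool_pos: [0.3966, 0.2659, 0.1402]
tool_rot: [-2.23, -0.006, 2.209]
contact_force: [-0.1, 0.2, 0.8]
opening: 0.0386
t 9.95 pos [0.3966 0.2659 0.1402] open 0.0386 F [-0.1  0.2  0.8]
shift [ 0.0205  0.1471 -0.0956] turn [ 0.  -0.5  0.2] dist 0.177
```

Next is the left cork, at (0.4925, 0.119).

```bash
python3 -m handwheel '[0.55,0,0.03,-0.02,0,0,0, 0.55,0,0.06,-0.04,0,0,0, 0.55,0.01,0.09,-0.06,0,0,0, 0.55,0.02,0.12,-0.08,0,0,0, 0.55,0.02,0.147,-0.096,0,0,0, 0.55,0.02,0.147,-0.096,0,0,0, 0.55,0.02,0.147,-0.096,0,0,0]';python3 go.py .4925 .119 .013 -90
python3 - <<'E'
from h import *
p,d=ctrl.get_image('top');cv2.imwrite('pics/t4.png',cv2.resize(p[150:290,130:330],None,fx=4,fy=4))
p,d=ctrl.get_image('scene');cv2.imwrite('pics/s5.png',cv2.resize(p[150:300,80:360],None,fx=2.8,fy=2.8))
E
```

```text
t: 10.53
tool_pos: [0.4894, 0.1162, 0.1131]
tool_rot: [-2.218, 0.003, 2.222]
contact_force: [-0.5, 1.2, 1.1]
opening: 0.0468
t 10.53 pos [0.4894 0.1162 0.1131] open 0.0468 F [-0.5  1.2  1.1]
shift [ 0.1001 -0.0028 -0.0033] turn [-0.1  0.1  0. ] dist 0.1
```

View pics/t4.png

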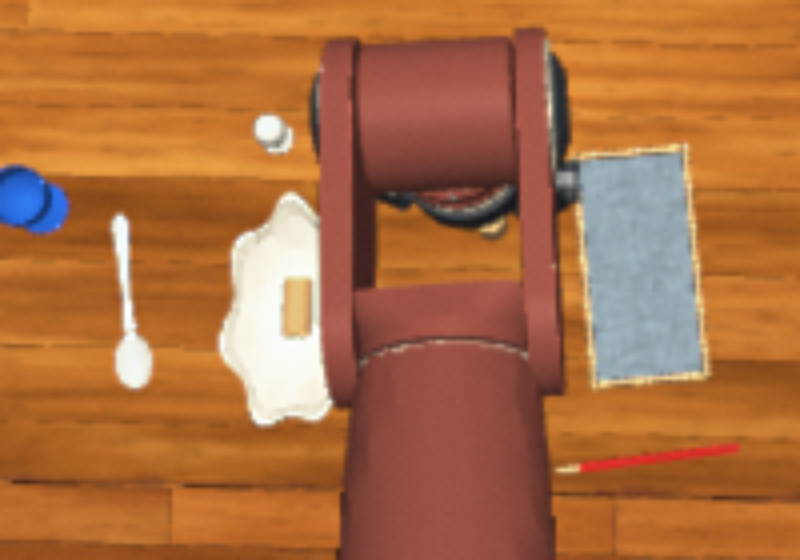

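View pics/s5.png

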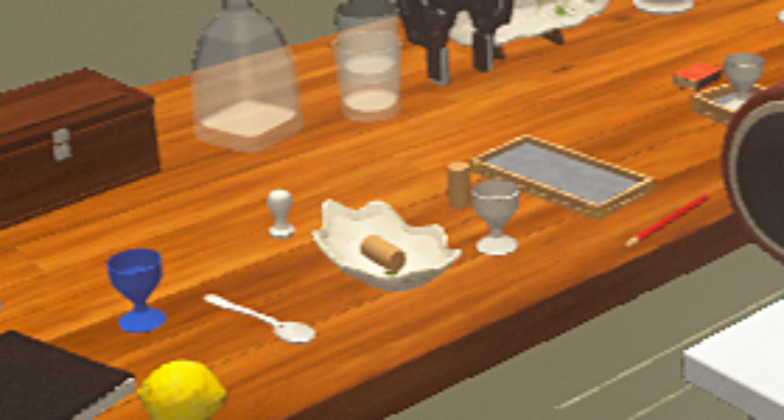

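The first cork lies in the dish at top crop (297,307), around x≈0.425. The second will go in nearer the robot end. Grasping the left cork.

```bash
python3 -m handwheel '[0.55,0.03,-0.002,-0.003,0,0,0, 0.55,0.06,-0.002,-0.003,0,0,0, 0.55,0.08,-0.002,-0.003,0,0,0, 0.55,0.098,-0.002,-0.003,0,0,0, 0.55,0.098,-0.002,-0.003,0,0,0, 0.55,0.098,-0.002,-0.003,0,0,0]';python3 go.py .4925 .119 .013 -90
```

```text
t: 11.13
tool_pos: [0.491, 0.1204, 0.0154]
tool_rot: [2.217, 0.003, -2.223]
contact_force: [0.2, 0.4, 0.3]
opening: 0.0468
t 11.13 pos [0.491  0.1204 0.0154] open 0.0468 F [0.2 0.4 0.3]
shift [ 0.0024  0.0014 -0.0015] turn [ 0.1  0.1 -0. ] dist 0.003
```

```bash
python3 -m handwheel '[0.55,0.005,0.001,-0.001,0,0,0, 0.55,0.005,0.001,-0.001,0,0,0, 0.1,0.005,0.001,-0.001,0,0,0, 0.1,0.005,0.001,-0.001,0,0,0, 0.1,0.005,0.001,-0.001,0,0,0, 0.1,0.005,0.001,-0.001,0,0,0, 0.1,0.005,0.001,-0.001,0,0,0]' 30; python3 -m handwheel '[0.1,-0.03,0,0,0,0,0, 0.1,-0.06,0,0,0,0,0, 0.1,-0.1,0,0,0,0,0, 0.1,-0.12,0,0,0,0,0, 0.1,-0.12,0,0,0,0,0]';python3 go.py .378 .263 .13 -90
```

```text
t: 11.72
tool_pos: [0.4945, 0.1185, 0.0123]
tool_rot: [-2.224, -0.001, 2.219]
contact_force: [-0.5, 0.3, 4.6]
opening: 0.0209
t: 12.13
tool_pos: [0.4973, 0.1186, 0.1376]
tool_rot: [-2.233, -0.001, 2.209]
contact_force: [0.2, -0.3, 0.5]
opening: 0.0206
t 12.13 pos [0.4973 0.1186 0.1376] open 0.0206 F [ 0.2 -0.3  0.5]
shift [ 0.0064 -0.1445  0.1193] turn [ 0.  -0.6  0. ] dist 0.187
```

```bash
python3 -m handwheel '[0.1,0,-0.03,0.024,0,0,0, 0.1,0,-0.06,0.048,0,0,0, 0.1,0,-0.09,0.072,0,0,0, 0.1,0,-0.12,0.096,0,0,0, 0.1,0,-0.144,0.117,0,0,0, 0.1,0,-0.144,0.117,0,0,0, 0.1,0,-0.144,0.117,0,0,0, 0.1,0,-0.144,0.117,0,0,0]';python3 go.py .378 .263 .038 -90
python3 - <<'E'
from h import *
p,d=ctrl.get_image('scene');cv2.imwrite('pics/s6.png',cv2.resize(p[150:300,80:360],None,fx=2.8,fy=2.8))
E
```

```text
t: 12.8
tool_pos: [0.3761, 0.2619, 0.1303]
tool_rot: [2.219, -0.0, -2.221]
contact_force: [-0.5, -0.3, -0.2]
opening: 0.0212
t 12.8 pos [0.3761 0.2619 0.1303] open 0.0212 F [-0.5 -0.3 -0.2]
shift [ 0.0923 -0.0012 -0.002 ] turn [ 0.1  0.1 -0.1] dist 0.092
```

View pics/s6.png

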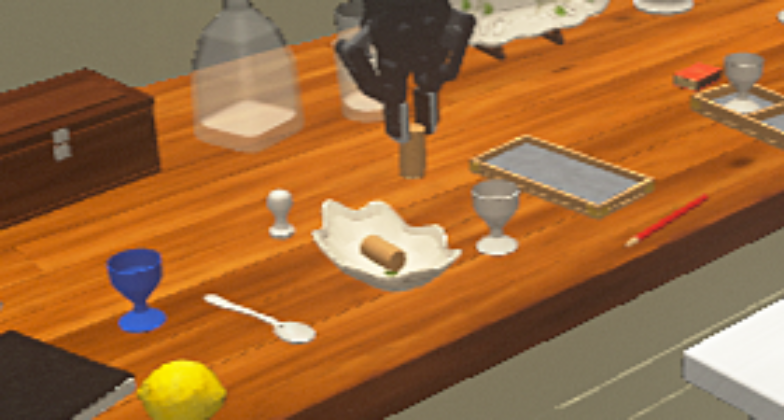

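The cork is held at (412,150), above the near end. Lowering and releasing.

```bash
python3 -m handwheel '[0.1,0.03,0,-0.002,0,0,0, 0.1,0.06,0,-0.002,0,0,0, 0.1,0.075,0,-0.002,0,0,0, 0.1,0.088,0,-0.002,0,0,0, 0.1,0.088,0,-0.002,0,0,0, 0.1,0.088,0,-0.002,0,0,0]'; python3 -m handwheel '[0.45,0,0,0,0,0,0, 0.45,0,0,0,0,0,0, 0.45,0,0,0,0,0,0, 0.45,-0.02,0,0,0,0,0, 0.45,-0.05,0,0,0,0,0, 0.45,-0.08,0,0,0,0,0, 0.45,-0.1,0,0,0,0,0, 0.45,-0.1,0,0,0,0,0]'; python3 go.py .398 .151 .12 -60
```

```text
t: 13.35
tool_pos: [0.3784, 0.2612, 0.0424]
tool_rot: [-2.219, 0.003, 2.223]
contact_force: [0.6, 0.1, -0.0]
opening: 0.0211
t: 14.02
tool_pos: [0.3819, 0.2641, 0.15]
tool_rot: [-2.231, -0.006, 2.207]
contact_force: [-0.5, 0.0, 0.4]
opening: 0.0383
t 14.02 pos [0.3819 0.2641 0.15  ] open 0.0383 F [-0.5  0.   0.4]
shift [ 0.0296  0.1132 -0.0157] turn [-30.   -0.7   0.1] dist 0.118
```

Now the left cup, with the jaws turned to yaw −60° to stay clear of the dish rim.

```bash
python3 -m handwheel '[0.8,0,0.03,-0.004,-6,0,0, 0.8,0,0.06,-0.008,-12,0,0, 0.8,0.01,0.09,-0.012,-18,0,0, 0.8,0.02,0.113,-0.016,-24,0,0, 0.8,0.02,0.113,-0.016,-30,0,0, 0.8,0.02,0.113,-0.016,-30,0,0, 0.8,0.02,0.113,-0.016,-30,0,0, 0.8,0.02,0.113,-0.016,-30,0,0]';python3 go.py .398 .1513 .026 -60
python3 - <<'E'
from h import *
p,d=ctrl.get_image('scene');cv2.imwrite('pics/s7.png',cv2.resize(p[150:300,80:360],None,fx=2.8,fy=2.8))
E
```

```text
t: 14.68
tool_pos: [0.3946, 0.1497, 0.1235]
tool_rot: [1.928, 0.516, -1.927]
contact_force: [-0.3, -1.1, -0.5]
opening: 0.0681
t 14.68 pos [0.3946 0.1497 0.1235] open 0.0681 F [-0.3 -1.1 -0.5]
shift [ 0.0975  0.0004 -0.0037] turn [-0.1 -0.  -0. ] dist 0.098
```

View pics/s7.png

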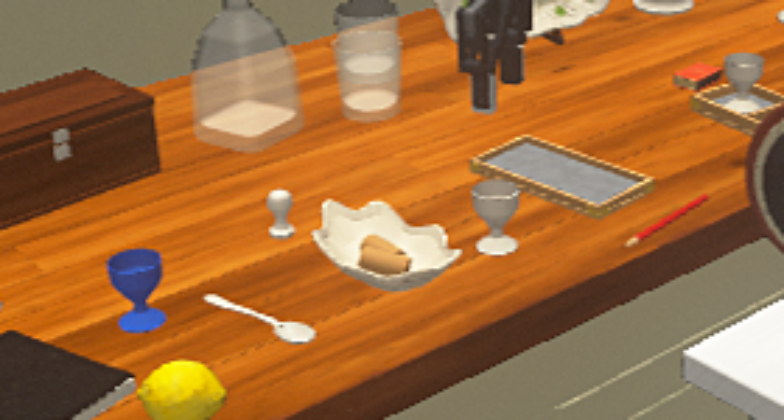

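Both corks lie in the dish at (385,255). Descending on the left cup.

```bash
python3 -m handwheel '[0.8,0.03,0,-0.003,0,0,0, 0.8,0.06,0,-0.003,0,0,0, 0.8,0.08,0,-0.003,0,0,0, 0.8,0.096,0,-0.003,0,0,0, 0.8,0.096,0,-0.003,0,0,0, 0.8,0.096,0,-0.003,0,0,0]';python3 go.py .398 .1513 .026 -60
python3 - <<'E'
from h import *
p,d=ctrl.get_image('scene');cv2.imwrite('pics/s8.png',cv2.resize(p[175:265,190:310],None,fx=6,fy=6))
E
```

```text
t: 15.23
tool_pos: [0.3964, 0.1512, 0.0268]
tool_rot: [1.925, 0.517, -1.928]
contact_force: [-0.0, 0.2, -0.1]
opening: 0.0683
t 15.23 pos [0.3964 0.1512 0.0268] open 0.0683 F [-0.   0.2 -0.1]
shift [ 0.0008  0.0007 -0.0014] turn [0.1 0.1 0. ] dist 0.002
```

View pics/s8.png

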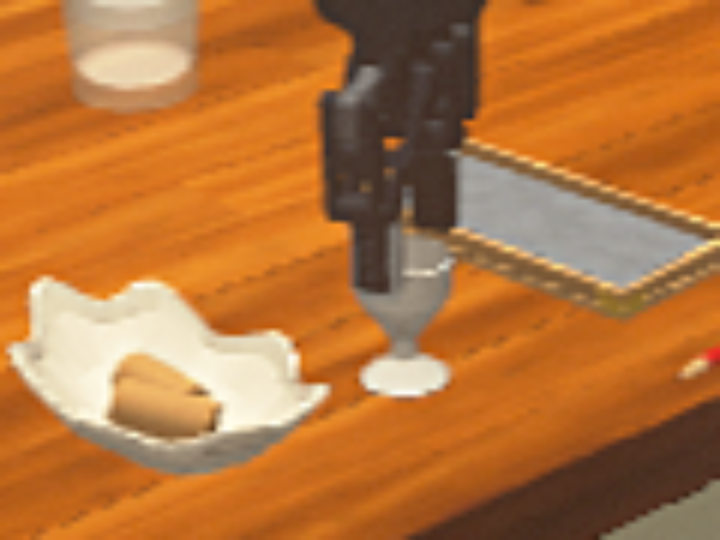

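The jaws straddle the bowl at (405,260), clear of the dish. Closing.

```bash
python3 -m handwheel '[0.3,0,0,-0.001,0,0,0, 0.3,0,0,-0.001,0,0,0, 0.3,0,0,-0.001,0,0,0, 0.3,0,0,-0.001,0,0,0, 0.3,0,0,-0.001,0,0,0, 0.3,0,0,-0.001,0,0,0]' 40; python3 -m handwheel '[0.3,-0.02,0,0,0,0,0, 0.3,-0.05,0,0,0,0,0, 0.3,-0.08,0,0,0,0,0, 0.3,-0.12,0,0,0,0,0, 0.3,-0.12,0,0,0,0,0]';python3 go.py .377 -.10 .15 -94;python3 go.py .377 -.271 .13 -94
```

```text
t: 15.78
tool_pos: [0.3997, 0.1518, 0.0294]
tool_rot: [1.93, 0.517, -1.923]
contact_force: [-0.8, 1.0, 6.6]
opening: 0.0426
t: 16.2
tool_pos: [0.4029, 0.1523, 0.1565]
tool_rot: [1.941, 0.516, -1.911]
contact_force: [1.1, -0.4, 0.6]
opening: 0.0422
t 16.2 pos [0.4029 0.1523 0.1565] open 0.0422 F [ 1.1 -0.4  0.6]
shift [0.0054 0.2054 0.1488] turn [34.  -0.9 -0. ] dist 0.254
t 16.2 pos [0.4029 0.1523 0.1565] open 0.0422 F [ 1.1 -0.4  0.6]
shift [0.0249 0.3534 0.2346] turn [34.  -0.9 -0. ] dist 0.425
```

```bash
python3 -m handwheel '[0.3,0,0.029,0.019,3,0,0, 0.3,0,0.06,0.04,6,0,0, 0.3,0,0.09,0.06,9,0,0, 0.3,0,0.12,0.08,12,0,0, 0.3,0,0.15,0.1,15,0,0, 0.3,0,0.18,0.12,18,0,0, 0.3,0.005,0.21,0.14,21,0,0, 0.3,0.01,0.24,0.16,24,0,0, 0.3,0.015,0.27,0.18,27,0,0, 0.3,0.02,0.3,0.2,30,0,0, 0.3,0.022,0.33,0.22,34,0,0, 0.3,0.022,0.353,0.234,34,0,0]';python3 -m handwheel '[0.3,0,0,0,0,0,0, 0.3,0,0,0,0,0,0, 0.3,0,0,0,0,0,0]'; python3 go.py .377 -.271 .042 -94
python3 - <<'E'
from h import *
p,d=ctrl.get_image('top');cv2.imwrite('pics/t5.png',cv2.resize(p[150:290,270:470],None,fx=4,fy=4))
E
```

```text
t: 17.2
tool_pos: [0.3711, -0.274, 0.1249]
tool_rot: [-2.184, 0.081, 2.184]
contact_force: [0.2, 0.7, -0.7]
opening: 0.0422
t: 17.45
tool_pos: [0.372, -0.2709, 0.1252]
tool_rot: [-2.186, 0.075, 2.186]
contact_force: [0.9, 0.3, -0.8]
opening: 0.0425
t 17.45 pos [ 0.372  -0.2709  0.1252] open 0.0425 F [ 0.9  0.3 -0.8]
shift [ 0.0832 -0.0002 -0.005 ] turn [0. 0. 0.] dist 0.083
```

View pics/t5.png

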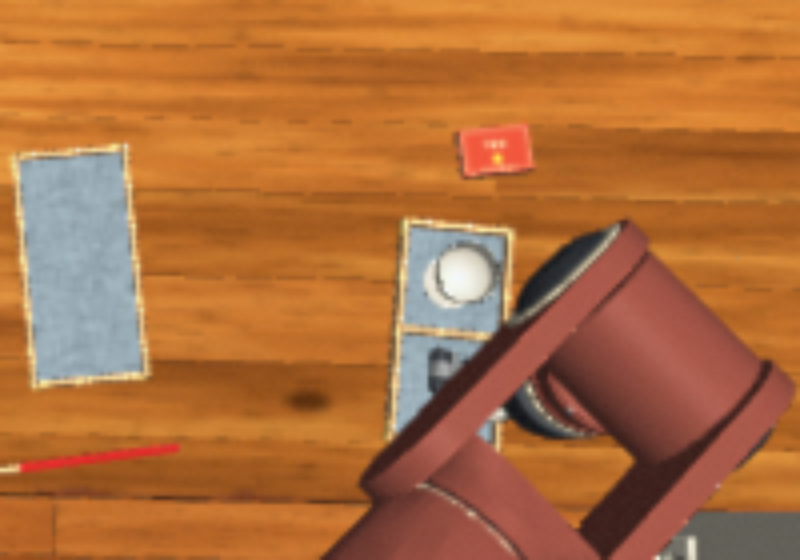

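The first cup is at (463,274), clear of the jaws. Lowering the second into the near bay.

```bash
python3 -m handwheel '[0.3,0.03,0,-0.003,0,0,0, 0.3,0.06,0,-0.003,0,0,0, 0.3,0.075,0,-0.003,0,0,0, 0.3,0.082,0,-0.003,0,0,0, 0.3,0.082,0,-0.003,0,0,0, 0.3,0.082,0,-0.003,0,0,0]'; python3 -m handwheel '[0.3,0.002,0,0,0,0,0, 0.3,0.004,0,0,0,0,0, 0.3,0.004,0,0,0,0,0, 0.3,0.004,0,0,0,0,0]';  python3 go.py .377 -.271 .042 -94
```

```text
t: 18.0
tool_pos: [0.3755, -0.2712, 0.0439]
tool_rot: [-2.188, 0.075, 2.186]
contact_force: [0.4, -0.4, -1.2]
opening: 0.0427
t: 18.33
tool_pos: [0.3754, -0.272, 0.0399]
tool_rot: [-2.187, 0.077, 2.186]
contact_force: [0.4, 0.7, -0.5]
opening: 0.0427
t 18.33 pos [ 0.3754 -0.272   0.0399] open 0.0427 F [ 0.4  0.7 -0.5]
shift [-0.0021 -0.0011 -0.0016] turn [ 0.  -0.1 -0. ] dist 0.003
```

```bash
python3 -m handwheel '[0.3,0.003,0,0,0,0,0, 0.3,0.003,0,0,0,0,0, 0.3,0.003,0,0,0,0,0]'; python3 -m handwheel '[0.3,0.001,0,0,0,0,0, 0.3,0.001,0,0,0,0,0, 0.3,0.001,0,0,0,0,0]'
```

```text
t: 18.58
tool_pos: [0.3752, -0.272, 0.0365]
tool_rot: [-2.187, 0.077, 2.186]
contact_force: [0.4, -0.5, 0.7]
opening: 0.0425
t: 18.83
tool_pos: [0.3757, -0.2721, 0.0364]
tool_rot: [-2.188, 0.076, 2.185]
contact_force: [-0.2, 1.8, 6.1]
opening: 0.0422
```

Contact. Releasing, raising, then heading for the spoon.

```bash
python3 -m handwheel '[0.8,0,0,0,0,0,0, 0.8,0,0,0,0,0,0, 0.8,0,0,0,0,0,0, 0.8,0,0,0,0,0,0, 0.8,-0.02,0,0,0,0,0, 0.8,-0.04,0,0,0,0,0, 0.8,-0.07,0,0,0,0,0, 0.8,-0.11,0,0,0,0,0, 0.8,-0.11,0,0,0,0,0]';python3 go.py .38 .07 .15 -81.2
```

```text
t: 19.58
tool_pos: [0.3784, -0.2749, 0.1535]
tool_rot: [-2.201, 0.086, 2.18]
contact_force: [0.9, -0.3, 2.2]
opening: 0.0682
t 19.58 pos [ 0.3784 -0.2749  0.1535] open 0.0682 F [ 0.9 -0.3  2.2]
shift [ 2.000e-04 -3.442e-01  2.220e-02] turn [-12.8  -0.5  -0.6] dist 0.345
```

```bash
python3 -m handwheel '[0.5,0,-0.03,0.002,-1,0,0, 0.5,0,-0.07,0.004,-3,0,0, 0.5,0,-0.11,0.007,-4,0,0, 0.5,0,-0.15,0.009,-6,0,0, 0.5,0,-0.19,0.012,-8,0,0, 0.5,0,-0.23,0.015,-10,0,0, 0.5,0,-0.27,0.018,-12,0,0, 0.5,0,-0.31,0.02,-12.8,0,0, 0.5,0,-0.344,0.022,-12.8,0,0, 0.5,0,-0.344,0.022,-12.8,0,0, 0.5,0,-0.344,0.022,-12.8,0,0]'; python3 - <<'E'
from h import *
p,d=ctrl.get_image('top');cv2.imwrite('pics/t6.png',cv2.resize(p[150:290,330:450],None,fx=5,fy=4.2))
cv2.imwrite('pics/top6.png',p);np.save('top6.npy',d)
E
python3 go.py .43 .398 .12 -81.2
```

```text
t: 20.5
tool_pos: [0.3765, 0.0746, 0.1449]
tool_rot: [2.138, 0.17, -2.139]
contact_force: [1.1, -0.9, -0.2]
opening: 0.0426
t 20.55 pos [0.3766 0.0735 0.1449] open 0.0427 F [-0.3 -1.  -0.3]
shift [ 0.0248 -0.3123 -0.1032] turn [ 0.2  0.  -0. ] dist 0.33
```

View pics/t6.png

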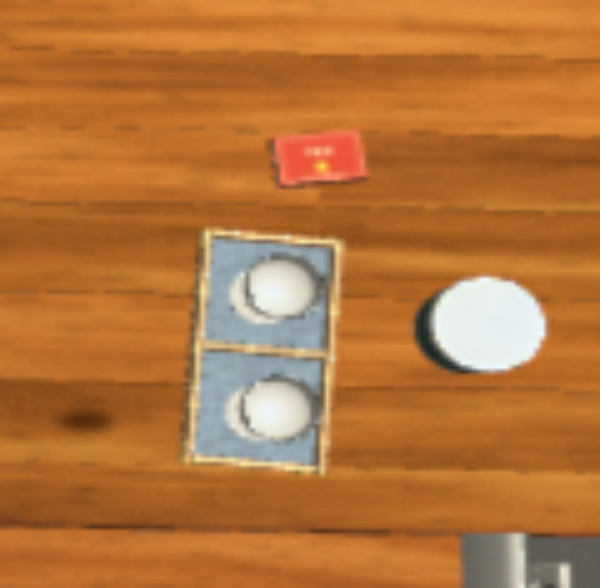

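Both cups are upright in their bays, at (280,288) and (277,408). Now the spoon.

```bash
python3 -m handwheel '[0.5,0,-0.03,-0.01,0,0,0, 0.5,0,-0.065,-0.02,0,0,0, 0.5,0,-0.1,-0.03,0,0,0, 0.5,0,-0.135,-0.04,0,0,0, 0.5,0.01,-0.17,-0.055,0,0,0, 0.5,0.015,-0.21,-0.07,0,0,0, 0.5,0.02,-0.25,-0.085,0,0,0, 0.5,0.025,-0.285,-0.095,0,0,0, 0.5,0.025,-0.312,-0.103,0,0,0, 0.5,0.025,-0.312,-0.103,0,0,0, 0.5,0.025,-0.312,-0.103,0,0,0, 0.5,0.025,-0.312,-0.103,0,0,0]'; python3 go.py .43 .398 .03 -81.2; python3 - <<'E'
from h import *
p,d=ctrl.get_image('scene');cv2.imwrite('pics/s9.png',cv2.resize(p[180:300,100:260],None,fx=5,fy=5))
E
```

```text
t: 21.55
tool_pos: [0.4316, 0.3955, 0.1198]
tool_rot: [2.141, 0.162, -2.143]
contact_force: [0.5, 0.3, -0.2]
opening: 0.0427
t 21.55 pos [0.4316 0.3955 0.1198] open 0.0427 F [ 0.5  0.3 -0.2]
shift [ 0.0898 -0.0028  0.0011] turn [-0.1  0.  -0.1] dist 0.09
```

View pics/s9.png

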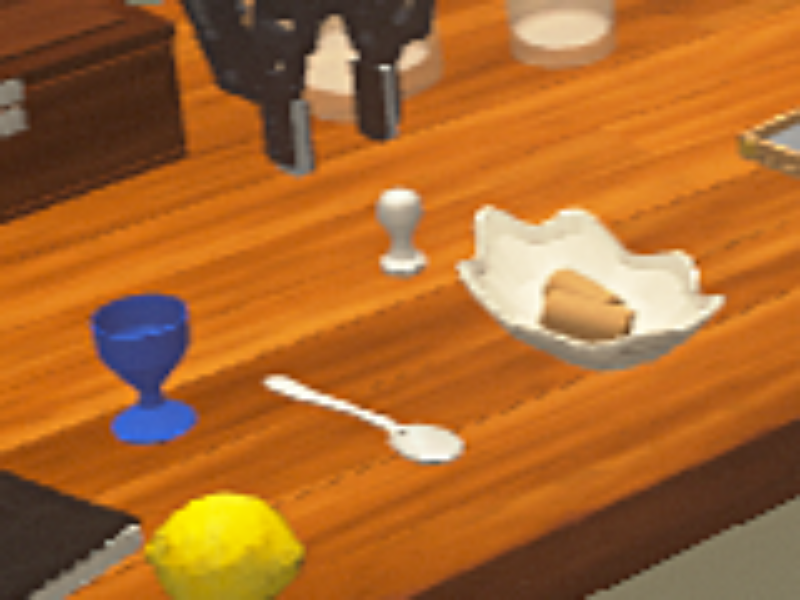

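The jaws at (335,140) are above the spoon, clear of the stopper (402,230) and the blue cup. Descending.

```bash
python3 -m handwheel '[0.45,0.03,-0.002,0.001,0,0,0, 0.45,0.06,-0.002,0.001,0,0,0, 0.45,0.085,-0.002,0.001,0,0,0, 0.45,0.103,-0.002,0.001,0,0,0, 0.45,0.103,-0.002,0.001,0,0,0, 0.45,0.103,-0.002,0.001,0,0,0]'; python3 -m handwheel '[0.45,0.004,0,0,0,0,0, 0.45,0.008,0,0,0,0,0, 0.45,0.008,0,0,0,0,0, 0.45,0.008,0,0,0,0,0]'; python3 go.py .43 .398 .003 -81.2; python3 - <<'E'
from h import *
p,d=ctrl.get_image('scene');cv2.imwrite('pics/s10.png',cv2.resize(p[210:290,120:220],None,fx=7,fy=7))
E
```

```text
t: 22.1
tool_pos: [0.4291, 0.3972, 0.0166]
tool_rot: [2.14, 0.162, -2.144]
contact_force: [-0.2, 0.9, 1.5]
opening: 0.0384
t: 22.43
tool_pos: [0.4299, 0.3993, 0.0101]
tool_rot: [2.143, 0.166, -2.14]
contact_force: [0.8, -0.4, -0.6]
opening: 0.0384
t 22.43 pos [0.4299 0.3993 0.0101] open 0.0384 F [ 0.8 -0.4 -0.6]
shift [0.0071 0.0013 0.0001] turn [ 0.  -0.1  0. ] dist 0.007
```

View pics/s10.png

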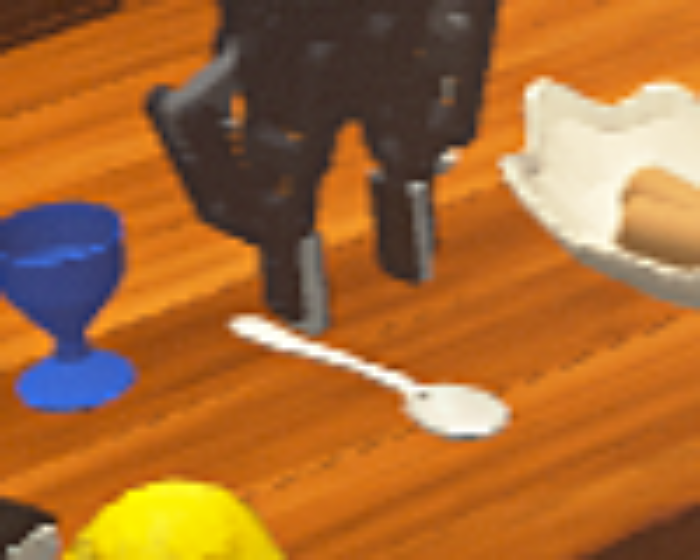

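The drawn tips are still well above the worktop, straddling the spoon (about (355,300)). I'll go lower, watching the force.

```bash
python3 -m handwheel '[0.35,0.003,0.001,0,0,0,0, 0.35,0.006,0.001,0,0,0,0, 0.35,0.008,0.001,0,0,0,0, 0.35,0.008,0.001,0,0,0,0, 0.35,0.008,0.001,0,0,0,0]' 30; python3 -m handwheel '[0.05,0,0,0,0,0,0, 0.05,0,0,0,0,0,0, 0.05,0,0,0,0,0,0, 0.05,0,0,0,0,0,0, 0.05,0,0,0,0,0,0]' 30
```

```text
t: 22.9
tool_pos: [0.4294, 0.3979, 0.0008]
tool_rot: [2.14, 0.165, -2.142]
contact_force: [0.1, -0.3, 0.4]
opening: 0.0297
t: 23.32
tool_pos: [0.4296, 0.3981, 0.0013]
tool_rot: [2.141, 0.166, -2.141]
contact_force: [-0.3, 0.1, 0.1]
opening: 0.0041
```

It closed to 4 mm, so it missed. Checking how high the tips are.

```bash
python3 - <<'E'
from h import *
p,d=ctrl.get_image('scene');cv2.imwrite('pics/s11.png',cv2.resize(p[210:290,120:220],None,fx=7,fy=7))
c=ctrl.camera_params('scene');o=ctrl.get_obs()
for z in (0,.01,.02,.03):
    X=np.array(c['R'])@(np.array([*o['tool_pos'][:2],z]))+c['t'];u=f(c)*X[0]/X[2]+c['cx'];v=f(c)*X[1]/X[2]+c['cy'];print(z,'crop',(u-120)*7,(v-210)*7)
E
```

```text
0 crop 357.9881414378595 385.2402147056846
0.01 crop 355.3782477595629 360.3129173647798
0.02 crop 352.7513538793028 335.2232497738101
0.03 crop 350.10729315167004 309.96962028951
```

View pics/s11.png

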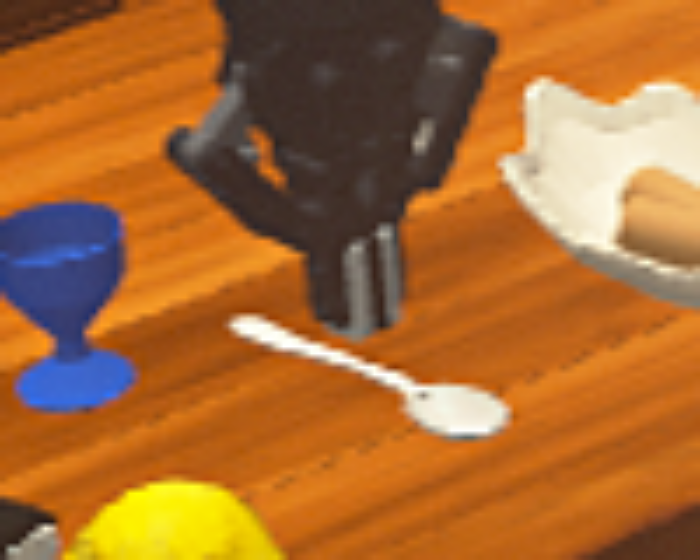

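The shut tips sit about 19 mm above the reported TCP, at (360,335). So I need to go about 14 mm lower, with force checks.

```bash
python3 -m handwheel '[0.4,0,0,0,0,0,0, 0.4,0,0,0,0,0,0, 0.4,0,0,0,0,0,0, 0.4,0,0,0,0,0,0, 0.4,0.004,0,0,0,0,0, 0.4,0.008,0,0,0,0,0, 0.4,0.008,0,0,0,0,0]' 30; python3 -m handwheel '[0.4,0.003,0,0,0,0,0, 0.4,0.005,0,0,0,0,0, 0.4,0.005,0,0,0,0,0, 0.4,0.005,0,0,0,0,0]' 30;
```

```text
t: 23.95
tool_pos: [0.4288, 0.3975, -0.0081]
tool_rot: [2.139, 0.164, -2.143]
contact_force: [0.6, -1.1, -0.1]
opening: 0.0342
t: 24.28
tool_pos: [0.4295, 0.3979, -0.012]
tool_rot: [2.141, 0.165, -2.142]
contact_force: [0.0, 0.4, -0.6]
opening: 0.0341
```

```bash
python3 -m handwheel '[0.05,0,0,0,0,0,0, 0.05,0,0,0,0,0,0, 0.05,0,0,0,0,0,0, 0.05,0,0,0,0,0,0, 0.05,0,0,0,0,0,0]' 30;  python3 - <<'E'
from h import *
p,d=ctrl.get_image('scene');cv2.imwrite('pics/s12.png',cv2.resize(p[210:290,120:220],None,fx=7,fy=7))
E
```

```text
t: 24.7
tool_pos: [0.4296, 0.3981, -0.0117]
tool_rot: [2.141, 0.166, -2.141]
contact_force: [-0.3, -0.4, 0.1]
opening: 0.0041
```

View pics/s12.png

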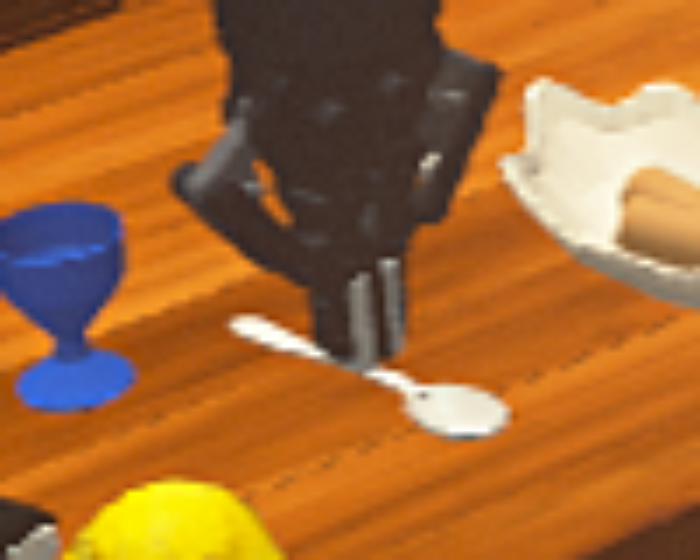

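The tips are now about 9–10 mm up, at (360,362), just above the bar. Opening and going 7 mm lower.

```bash
python3 -m handwheel '[0.4,0,0,0,0,0,0, 0.4,0,0,0,0,0,0, 0.4,0,0,0,0,0,0, 0.4,0,0,0,0,0,0, 0.4,0.003,0,0,0,0,0, 0.4,0.006,0,0,0,0,0, 0.4,0.006,0,0,0,0,0, 0.4,0.006,0,0,0,0,0]' 30; python3 -m handwheel '[0.05,0,0,0,0,0,0, 0.05,0,0,0,0,0,0, 0.05,0,0,0,0,0,0, 0.05,0,0,0,0,0,0, 0.05,0,0,0,0,0,0]' 30
```

```text
t: 25.42
tool_pos: [0.4292, 0.3978, -0.0183]
tool_rot: [2.14, 0.165, -2.142]
contact_force: [0.9, -0.7, 0.2]
opening: 0.0341
t: 25.83
tool_pos: [0.4297, 0.3981, -0.0177]
tool_rot: [2.142, 0.166, -2.141]
contact_force: [0.3, 0.1, 0.1]
opening: 0.0148
```

Gripped: 14.8 mm for a 16 mm bar. Lifting.

```bash
python3 -m handwheel '[0.05,0,0,0,0,0,0, 0.05,0,0,0,0,0,0, 0.05,-0.015,0,0,0,0,0, 0.05,-0.04,0,0,0,0,0, 0.05,-0.07,0,0,0,0,0, 0.05,-0.1,0,0,0,0,0, 0.05,-0.11,0,0,0,0,0, 0.05,-0.11,0,0,0,0,0]' 50; python3 - <<'E'
from h import *
p,d=ctrl.get_image('scene');cv2.imwrite('pics/s13.png',cv2.resize(p[170:290,110:270],None,fx=5,fy=5))
E
python3 go.py .40 .25 .10 -83.6; python3 go.py .4645 .006 .08 -83.6
```

```text
t: 26.5
tool_pos: [0.4317, 0.3996, 0.0961]
tool_rot: [2.15, 0.17, -2.136]
contact_force: [0.4, 1.1, 1.0]
opening: 0.0137
t 26.55 pos [0.4303 0.3986 0.0934] open 0.0141 F [-0.5  0.7 -0.7]
shift [-0.007   0.1421  0.0528] turn [ 2.4 -0.1  0.1] dist 0.152
t 26.55 pos [0.4303 0.3986 0.0934] open 0.0141 F [-0.5  0.7 -0.7]
shift [0.0128 0.3932 0.0265] turn [ 2.4 -0.1  0.1] dist 0.394
```

View pics/s13.png

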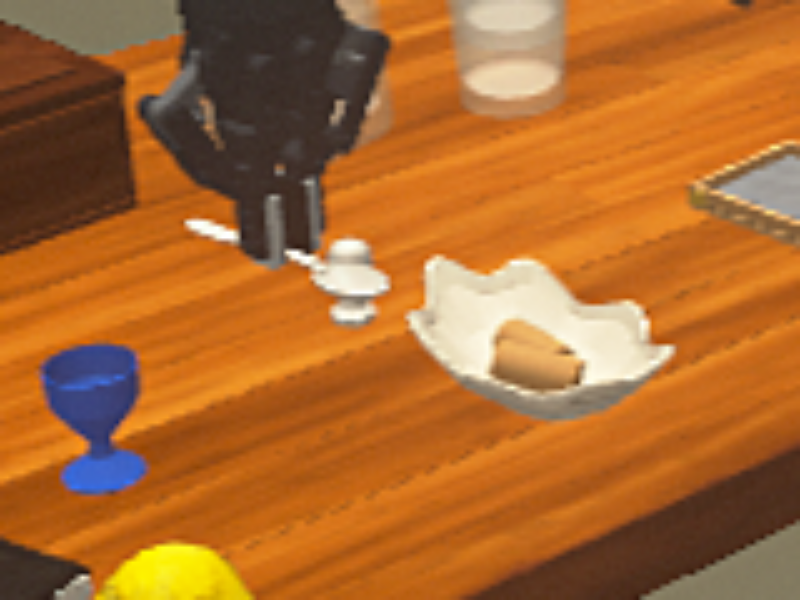

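The spoon hangs level in the jaws at (285,250). The overlap with the stopper is only perspective, since the spoon is about 11 cm up. Carrying it to the tray.

```bash
python3 -m handwheel '[0.05,0,0.02,0.001,0,0,0, 0.05,0,0.055,0.004,0,0,0, 0.05,0,0.09,0.006,0,0,0, 0.05,0,0.125,0.008,0,0,0, 0.05,0,0.16,0.011,1,0,0, 0.05,0,0.195,0.013,1,0,0, 0.05,0,0.23,0.015,1,0,0, 0.05,0,0.265,0.018,2,0,0, 0.05,0,0.3,0.02,2.4,0,0, 0.05,0,0.335,0.022,2.4,0,0, 0.05,0,0.37,0.025,2.4,0,0, 0.05,0,0.392,0.026,2.4,0,0]'; python3 -m handwheel '[0.05,0,0,0,0,0,0, 0.05,0,0,0,0,0,0, 0.05,0,0,0,0,0,0]'; python3 go.py .4645 .006 .0 -83.6;python3 - <<'E'
from h import *
p,d=ctrl.get_image('scene');cv2.imwrite('pics/s14.png',cv2.resize(p[150:270,200:360],None,fx=5,fy=5))
E
```

```text
t: 27.55
tool_pos: [0.4621, 0.0042, 0.0893]
tool_rot: [2.16, 0.12, -2.17]
contact_force: [0.9, -0.1, 0.2]
opening: 0.0137
t: 27.8
tool_pos: [0.4628, 0.0073, 0.0903]
tool_rot: [2.161, 0.123, -2.168]
contact_force: [-0.1, -0.1, -0.3]
opening: 0.0138
t 27.8 pos [0.4628 0.0073 0.0903] open 0.0138 F [-0.1 -0.1 -0.3]
shift [ 0.0903  0.0016 -0.0019] turn [0.  0.2 0.1] dist 0.09
```

View pics/s14.png

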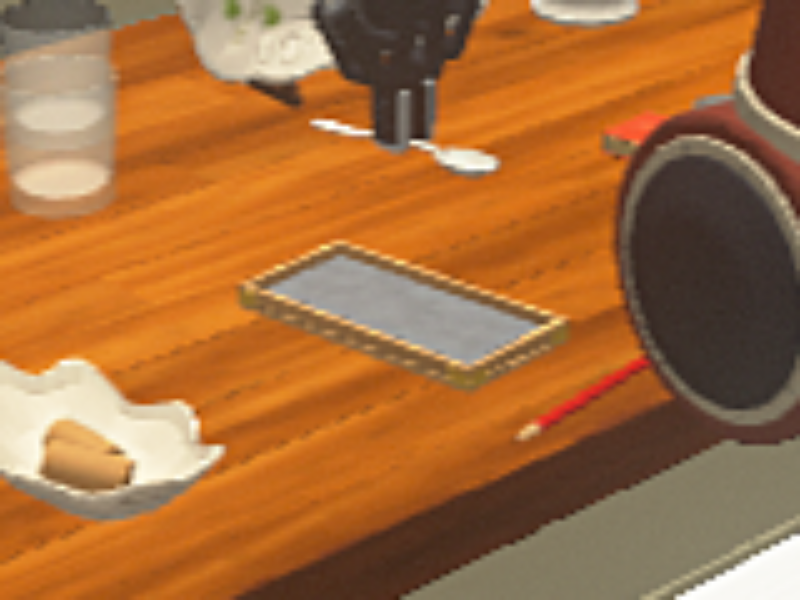

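The spoon is above the tray and aligned with it. Felt contact is expected at a TCP of about −0.011 m.

```bash
python3 -m handwheel '[0.05,0.03,0.001,-0.002,0,0,0, 0.05,0.06,0.001,-0.002,0,0,0, 0.05,0.08,0.001,-0.002,0,0,0, 0.05,0.095,0.001,-0.002,0,0,0, 0.05,0.095,0.001,-0.002,0,0,0, 0.05,0.095,0.001,-0.002,0,0,0]'; python3 -m handwheel '[0.05,0.002,0,0,0,0,0, 0.05,0.004,0,0,0,0,0, 0.05,0.004,0,0,0,0,0, 0.05,0.004,0,0,0,0,0]'; python3 go.py .4645 .006 -.011 -83.6
```

```text
t: 28.35
tool_pos: [0.465, 0.0071, -0.0038]
tool_rot: [2.16, 0.124, -2.166]
contact_force: [0.1, 0.6, -0.2]
opening: 0.0135
t: 28.68
tool_pos: [0.4669, 0.0059, -0.0059]
tool_rot: [2.165, 0.121, -2.162]
contact_force: [0.8, -0.1, -0.9]
opening: 0.0135
t 28.68 pos [ 0.4669  0.0059 -0.0059] open 0.0135 F [ 0.8 -0.1 -0.9]
shift [ 0.0051 -0.0004  0.0024] turn [ 0.  -0.1 -0. ] dist 0.006
```

```bash
python3 -m handwheel '[0.05,0.002,0,0.002,0,0,0, 0.05,0.003,0,0.002,0,0,0, 0.05,0.003,0,0.002,0,0,0]'; python3 -m handwheel '[0.05,0.001,0,0,0,0,0, 0.05,0.001,0,0,0,0,0, 0.05,0.001,0,0,0,0,0]';
```

```text
t: 28.93
tool_pos: [0.4639, 0.0057, -0.01]
tool_rot: [2.163, 0.122, -2.164]
contact_force: [1.0, 0.2, -0.4]
opening: 0.0139
t: 29.18
tool_pos: [0.4642, 0.0056, -0.0107]
tool_rot: [2.164, 0.121, -2.164]
contact_force: [-1.1, -0.4, 0.6]
opening: 0.0136
```

Essentially touching. Releasing with only a partial opening, so the fingers stay clear of the walls.

```bash
python3 -m handwheel '[0.35,0.001,0,0,0,0,0, 0.35,0.001,0,0,0,0,0, 0.35,0.001,0,0,0,0,0, 0.35,0.001,0,0,0,0,0, 0.35,-0.01,0,0,0,0,0, 0.35,-0.03,0,0,0,0,0, 0.35,-0.07,0,0,0,0,0, 0.35,-0.11,0,0,0,0,0, 0.35,-0.14,0,0,0,0,0, 0.35,-0.17,0,0,0,0,0, 0.35,-0.17,0,0,0,0,0]'; python3 -m handwheel '[0.35,0,0.04,0,0,0,0, 0.35,0,0.08,0,0,0,0, 0.35,0,0.12,0,0,0,0, 0.35,0,0.16,0,0,0,0, 0.35,0,0.2,0,0,0,0, 0.35,0,0.24,0,0,0,0, 0.35,0,0.28,0,0,0,0, 0.35,0,0.28,0,0,0,0]';python3 - <<'E'
from h import *
p,d=ctrl.get_image('top');cv2.imwrite('pics/t7.png',cv2.resize(p[150:290,140:440],None,fx=2.6,fy=2.6))
cv2.imwrite('pics/top7.png',p);np.save('top7.npy',d)
p,d=ctrl.get_image('scene');cv2.imwrite('pics/s15.png',p)
E
```

```text
t: 30.1
tool_pos: [0.4685, 0.0051, 0.1681]
tool_rot: [2.177, 0.119, -2.147]
contact_force: [0.7, -0.9, 1.1]
opening: 0.0298
t: 30.77
tool_pos: [0.4954, -0.2786, 0.1596]
tool_rot: [2.165, 0.112, -2.165]
contact_force: [-0.5, 0.2, 0.3]
opening: 0.03
```

View pics/t7.png

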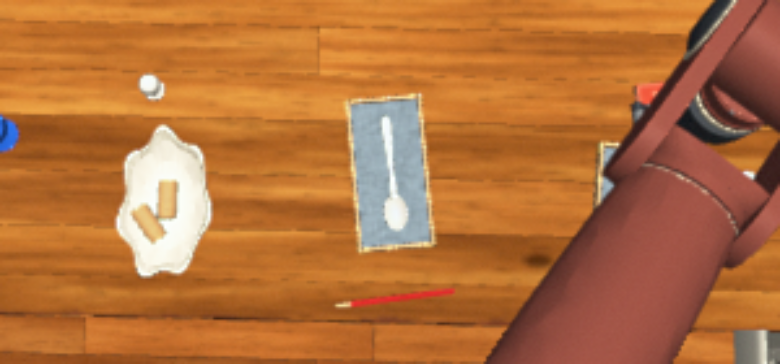

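View pics/s15.png

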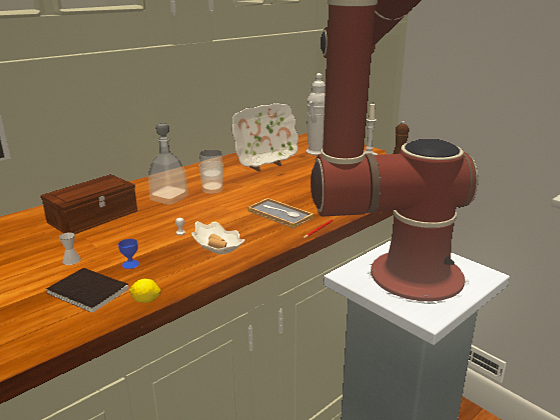

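```bash
python3 - <<'E'
from h import *
c=ctrl.camera_params('top')
def fr(P,o,a):
    a=np.radians(a);d=np.array(P)-o;L=np.array([np.cos(a),np.sin(a)]);N=np.array([np.sin(a),-np.cos(a)]);return np.round([d@N,d@L],4)  # (x,y) container frame
def px7(x,y):return 140+(x+.5)/2.6-.5,150+(y+.5)/2.6-.5
for n,x,y in [('corkA e1',168,181),('corkA e2',166,217),('corkB e1',138,207),('corkB e2',158,241)]:
    print(n,fr(back(c,*px7(x,y),.025)[:2],[.424,.265],2.5))
P=[back(c,*px7(*q),.013)[:2] for q in [(386,117),(398,231)]];print('spoon mid',fr(np.mean(P,0),[.4645,.0061],6.4),'ang',np.degrees(np.arctan2(*(P[0]-P[1])[::-1])))
W=cloud(c,np.load('top6.npy'));H=W[...,2]
for n,u,v,z,zt in [('cup far',386,219,.04,.067),('cup near',385,247,.04,.067),('tin',427,227,.03,.044)]:
    m=np.zeros(H.shape,np.uint8);r=13 if n!='tin' else 18;m[v-r:v+r,u-r:u+r]=(H>z)[v-r:v+r,u-r:u+r];M=cv2.moments(m,True)
    P=back(c,M['m10']/M['m00'],M['m01']/M['m00'],zt)[:2];print(n,P.round(4),fr(P,[.4183,-.274],-4.4),M['m00'],'zmax',H[m>0].max())
im=cv2.imread('pics/top7.png');W=cloud(c,np.load('top7.npy'));m=np.zeros(H.shape,np.uint8);m[174:192,189:207]=(W[...,2]>.02)[174:192,189:207];M=cv2.moments(m,True);print('stop',back(c,M['m10']/M['m00'],M['m01']/M['m00'],.049)[:2])
o=ctrl.get_obs();print(o['t'],o['dq'].round(3))
E
```

```text
corkA e1 [0.0023 0.0231]
corkA e2 [ 0.0003 -0.0187]
corkB e1 [-0.0322 -0.0064]
corkB e2 [-0.0087 -0.0461]
spoon mid [ 0.0018 -0.0015] ang 7.079411824120621
cup far [ 0.4593 -0.2755] [-0.0017  0.041 ] 158.0 zmax 0.07155208908514908
cup near [ 0.3746 -0.2724] [ 0.0018 -0.0436] 150.0 zmax 0.07005698782723271
tin [ 0.437  -0.3985] [0.1227 0.0282] 415.0 zmax 0.048566609894840455
stop [0.55565683 0.28629704]
30.8667 [ 0.042 -0.026  0.032  0.005  0.002  0.003]
```

```bash
python3 -m handwheel '[0.35,-0.02,0,0,0,0,0, 0.35,-0.02,0,0,0,0,0, 0.35,-0.02,0,0,0,0,0, 0.35,-0.02,0,0,0,0,0, 0.35,-0.02,0,0,0,0,0]'; python3 -c "
from station import ctrl
print(ctrl.finish_job())"
```

```text
t: 31.28
tool_pos: [0.4953, -0.2715, 0.1784]
tool_rot: [2.163, 0.124, -2.164]
contact_force: [-0.3, -0.1, -0.0]
opening: 0.0299
the job is handed in; nothing more can be done
None
```

I put both egg cups, both corks and the dessert spoon in their places and handed the job in at about 31 s. No verdict came back, so the figures below are my own camera measurements.

| Item | Last measurement |
|---|---|
| Egg cups | Upright, about 2–3 mm from their bay centres, with rims at the right height for standing on the felt |
| Corks | Both lying in the relish dish; every cork end within 33 mm across and 47 mm along of the centre |
| Spoon | Looks flat in the undivided tray; about 2 mm off centre and 0.7° off the tray's length |
| Polish tin and bottle stopper | Within 1 mm of their starting positions |

- **Spoon grasp:** the first two closes missed, because the fingertips sit about 19 mm behind the reported tool point. I went lower and the third close held.
- **Cork position:** the first cork toppled and ended up near the middle of the dish. I therefore set the second one down further towards the near end.
- **Not rechecked:** the cups and tin were last measured before the spoon move, because the arm hid the cups in the final picture.

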